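# Tip the ferrules out of the flap caddy

### The job

Carry the caddy with the hanging flap to the turned wooden bowl and, with its mouth held low over the bowl, tip it forward just far enough that the flap swings open and all four brass ferrules slide out into the bowl, without ever turning the caddy right up on end. Then stand the empty caddy upright on the cork mat, well centred and lined up with the mat's long sides, flap shut, facing either way. Leave the bowl and everything else on the bench where it stands.

Things in the scene. Friction and masses are not known exactly. Their poses are not given: they have to be found in the camera images.
- caddy_center (a point): plain steel caddy, roof of thin bars showing the ferrules inside, 120 long (x), 50 wide (y), 60 mm high (z), walls 4 mm, 0.18 to 0.33 kg. The point is its middle, 30 mm up; z up, x to its closed back. The front (-x) is an open mouth slanting back 15 degrees (lower edge x = -60, upper x = -44 mm), covered by a hanging flap. Flat sides, gripped across the 50 mm width from above
- caddy_lip (a point): middle of the front lower edge of the caddy's mouth, over which the ferrules leave; 60 mm in front (-x) of the caddy's middle and 4 mm above its underside; axes as the caddy's. At the start the mouth faces the robot's side of the bench (world -x) within 26 degrees
- caddy_flap (a joint): the caddy's flap, a 50 x 57 mm aluminium plate hinged along the upper front edge, no spring or latch: rad, 0 = shut, grows as its lower edge swings out, up to 1.7. It hangs plumb: shut until the caddy is tipped over 15 degrees front down. The ferrules start to slide at 25 to 40 degrees and are all out by 50 to 65 degrees, dropping within 45 mm in front of the lip
- ferrule1_center (a point): brass ferrule (short tube) 18 mm in diameter, 16 mm long, 11 to 20 g, inside the caddy at the start; the point is its centre
- ferrule2_center (a point): brass ferrule (short tube) 18 mm in diameter, 16 mm long, 11 to 20 g, inside the caddy at the start; the point is its centre
- ferrule3_center (a point): brass ferrule (short tube) 18 mm in diameter, 16 mm long, 11 to 20 g, inside the caddy at the start; the point is its centre
- ferrule4_center (a point): brass ferrule (short tube) 18 mm in diameter, 16 mm long, 11 to 20 g, inside the caddy at the start; the point is its centre
- bowl_in (a point): the turned pale wooden bowl, open, 180 mm across the rim, 45 mm high, foot 81 mm across, 0.5 kg, loose; the point is the centre of its inner floor, 7 mm above the bench
- mat_top (a point): the cork mat, fixed to the bench, 180 mm (its x) by 110 mm (its y), 4 mm thick; the point is the centre of its upper face
- jar_c (a point): bystander: wax jar, 56 mm across, 75 mm high, always close behind the caddy's closed end (its axis about 100 mm from the caddy's middle); the point is half-way up
- oil_c (a point): bystander: oil bottle, 56 mm across, 200 mm high, over 0.6 m from the robot's base axis; the point is half-way up
- candlestick_c (a point): bystander: slender turned candlestick, foot 56 mm across, 225 mm high, over 0.6 m from the robot's base axis; the point is half-way up on its axis
- disc_c (a point): bystander: turned wooden disc lying flat, 90 mm across, 18 mm high; the point is its centre
- blank_c (a point): bystander: square wooden blank, 65 x 65 x 42 mm; the point is its centre
- gouge_c (a point): bystander: turning gouge lying along its x, 325 mm long, about 32 mm high; the point is near the middle of its length, 16 mm up
- tin_c (a point): bystander: plain metal tin with a pressed-on lid and no flap, 118 x 83 x 49 mm; the point is its middle
Mind the look-alikes: they are no part of the job. Leave any orange or purple look-alike of the part that bears caddy_center alone. There is more than one size of the part that bears bowl_in; the job needs the larger.

How it is judged:
By the outcome, as a careful person would: the job done as asked, in the order asked, and still so for the second after the job is handed in, with the robot touching nothing.
It also fails if it takes over 53 s, if anything falls off the work surface, if the arm or the gripper's body presses on something with over 40 N, if the wrist force passes 120 N, or if a joint passes its speed limit or range.

### The arm

A 6-joint arm with a two-finger parallel gripper is mounted at the origin on the work surface. World frame = base frame: x ahead of the robot, y to its left, z up, the work surface at z = 0. Lengths are in m, angles in rad, forces in N, time in s.
With the tool pointing down it reaches from about 0.25 to 0.725 m from the base axis. Payload 4 kg.
Tool frame: the origin (TCP) lies at the very end of the fingers, on their centre line; the grasp point (between the pads) lies 19 mm behind it; x points along the fingers, z is the direction in which the jaws open and shut, and the axes are right-handed (so a half turn about x gives the same grasp; the last joint's range is limited). The gripper opens to 85 mm and grips with 20 to 120 N. Pads are 22 mm wide; open, the fingers measure 114 mm over their backs; the gripper's body (76 mm by 85 mm) begins 54 mm behind the grasp point. The pads swing forward as they close: fully open they stand 13 mm farther back than shut.
Start: joints at [0, 0.241, 0.005, 1.335, 0, 1.571], TCP at [0.5, -0, 0.231] pointing down, gripper open.
Joint ranges: [-2.72, 2.72], [-1.05, 1.87], [-1.09, 1.28], [-1.99, 2.15], [-1.42, 1.44], [-3.14, 3.14]. Speed limits (rad/s): [2.79, 2.79, 3.14, 3.14, 3.14, 3.14].

### API

Orientations are given as a unit quaternion [x, y, z, w].
In Python, from workcell import bot gives the robot as it stands.
- The arm moves only by the tool step_arm, never from a script. Its argument "series" is a list of rows, each an object of numbers: "x", "y", "z": the shift along the world's x, y, z in cm; "twist": the turn about the world's z in degrees; "jaw": the finger opening in cm, from 0 to 8.54. In form: [{"x": .., "y": .., "z": .., "twist": .., "jaw": ..}, ...]. A call has 1 to 10 rows; each row is the pose to reach, as a shift and turn from the pose measured when the call began; what a row does not reach only later rows make up. A row lasts 1/12 s, in which the tool goes at most 41.7 mm and 7.16 degrees, less where a joint would pass 70% of its speed; a pose out of reach is approached as far as the arm can. A call with a gripper value outside its range is refused whole. The fingers move at their own pace and stop on an object; the grip force is fixed at half the most. Time passes only in rows, so rows that repeat a pose let the fingers close. It gives the time, the measured TCP pose, the force and the opening at its end, in the units of the state.
- bot.get_obs(): the state, without advancing time (a new reading comes with each control period).
- bot.camera(name): name is "scene" or "side" or "wrist"; returns (picture, depth): 400x640x3 uint8, red, green, blue; 400x640 float32, m along the optical axis (not along the pixel's ray), 0 where there is no reading.
- bot.camera_info(name): a dict with "camera_matrix" (3x3 intrinsics, pixels), "D" ([k1, k2, p1, p2, k3] as OpenCV has them; the pictures are not rectified), "R" (3x3) and "t" (3): a world point X has camera coordinates R X + t; the wrist camera has in their place "mount" (4x4, takes a point from camera to tool coordinates, whose origin is the TCP and whose axes are the tool frame's). Camera axes: x right, y down, z forward; pixel columns grow to the right and rows downward; lengths in m; the calibration is good to about 2 mm. A picture is of the moment at which its call begins: read the wrist's pose just before it. camera_info takes no time and is no camera call.
- bot.job_done(): hands the job in, once; it reports no verdict.
The state is a dict: "clock": time; "joint_pos": joint angles; "joint_vel": joint speeds; "tau": joint torques, N m; "eef_pos": TCP position; "tool_rot": TCP orientation; "ft_force": force on the tool from outside, world axes, zero at the start; "ft_torque": the same for the moment, N m; "grip_width": finger opening in m.
Only numpy, scipy, OpenCV 4.12 (cv2) and the standard library are available. Lean on these libraries where they do the work, as an engineer would, in place of code of your own. Each camera call takes 0.05 s, during which the arm holds its last target.

## Working session

There is one attempt and no reset: what is moved stays moved. The work goes in short steps, Python scripts to look and compute and a tool call to move; the robot and the scene stay as the last step left them, time stands still between calls to the robot, and variables do not carry over. Pictures are saved under pics/ and viewed, and the job is handed in when it is done.

Besides the shell and the picture viewer there is one more tool, called after "Call:" as name(argument=value, ...) on one line, values as JSON. step_arm: Moves the arm, as the interface text tells. Its arguments: {"type":"object","properties":{"series":{"type":"array","items":{"type":"object","properties":{"x":{"type":"number"},"y":{"type":"number"},"z":{"type":"number"},"twist":{"type":"number"},"jaw":{"type":"number"}}}}},"required":["series"]}

```bash
ls -la; mkdir -p pics; python3 - <<'E'
from workcell import bot
import cv2,numpy as np
print(bot.get_obs())
for n in ["scene","side","wrist"]:
    p,d=bot.camera(n); cv2.imwrite(f"pics/{n}0.png",p[:,:,::-1]); np.savez(f"{n}0.npz",p=p,d=d); print(n,bot.camera_info(n))
E
```

```text
total 12
drwxr-xr-x  3 agent agent 4096 Dec  7 08:20 .
drwxr-xr-x 23 root  root  4096 Dec  7 08:20 ..
drwxr-xr-x  2 agent agent 4096 Dec  7 08:20 pics
{'clock': 0.0, 'joint_pos': array([-2.56149157e-05,  2.41413483e-01,  3.70468794e-03,  1.33515797e+00,
        1.60339047e-05,  1.57078852e+00]), 'joint_vel': array([ 0.00058153, -0.00012861, -0.00043842, -0.00034072, -0.00157972,
        0.00085864]), 'tau': array([ 5.50268451e-04, -3.72315860e+01,  2.52406776e+01,  1.67737965e-02,
        2.29149265e-05,  1.14679995e-05]), 'eef_pos': array([ 4.99375010e-01, -7.92515873e-06,  2.30405219e-01]), 'tool_rot': array([ 1.19822047e-05,  7.07838413e-01, -6.20061216e-07,  7.06374391e-01]), 'ft_force': array([ 0.23275845, -1.14428423, -0.20772639]), 'ft_torque': array([-0.04377262,  0.04637202, -0.0109931 ]), 'grip_width': 0.08532595359467048}
scene {'camera_matrix': array([[409.91063931,   0.        , 316.58297384],
       [  0.        , 409.91063931, 200.28714297],
       [  0.        ,   0.        ,   1.        ]]), 'D': array([-0.09810065,  0.        ,  0.        ,  0.        ,  0.        ]
[... 568 characters left out ...]
 0.53612819, -0.65006599, -0.53849863]]), 't': array([0.37107655, 0.25648984, 1.35516523])}
wrist {'camera_matrix': array([[353.97146802,   0.        , 314.91957099],
       [  0.        , 353.97146802, 201.66853425],
       [  0.        ,   0.        ,   1.        ]]), 'D': array([-0.03011506,  0.        ,  0.        ,  0.        ,  0.        ]), 'mount': array([[-2.47836021e-03, -2.64883195e-01,  9.64277321e-01,
        -1.41233830e-01],
       [-1.24825048e-04, -9.64280193e-01, -2.64884304e-01,
         6.88750541e-02],
       [ 9.99996921e-01, -7.76844683e-04,  2.35676960e-03,
        -4.42152629e-05],
       [ 0.00000000e+00,  0.00000000e+00,  0.00000000e+00,
         1.00000000e+00]])}
```

View pics/scene0.png

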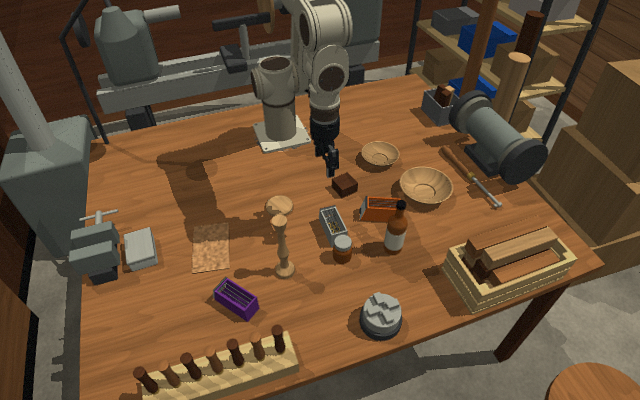

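View pics/side0.png

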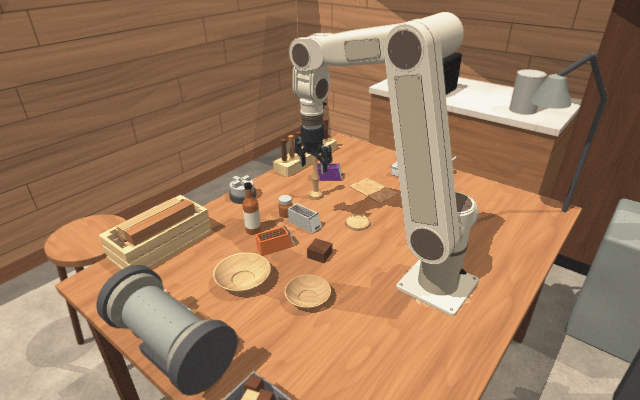

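View pics/wrist0.png

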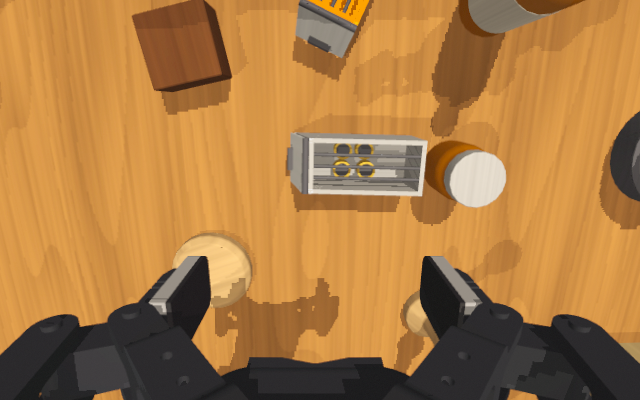

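```bash
cat > h.py <<'E'
import numpy as np,cv2
from scipy.spatial.transform import Rotation as Ro
from workcell import bot
def cloud(name,p,d,obs=None):
    ci=bot.camera_info(name);K=np.array(ci["camera_matrix"]);D=np.array(ci["D"])
    v,u=np.mgrid[0:400,0:640]
    uv=np.stack([u,v],-1).reshape(-1,1,2).astype(np.float64)
    n=cv2.undistortPoints(uv,K,D).reshape(400,640,2)
    C=np.dstack([n*d[...,None],d])
    if name!="wrist":
        R=np.array(ci["R"]);t=np.array(ci["t"]); return (C-t)@R
    M=np.array(ci["mount"]); T=C@M[:3,:3].T+M[:3,3]
    R=Ro.from_quat(obs["tool_rot"]).as_matrix(); return T@R.T+obs["eef_pos"]
def proj(name,X,obs=None):
    ci=bot.camera_info(name);K=np.array(ci["camera_matrix"]);D=np.array(ci["D"])
    X=np.atleast_2d(X)
    if name!="wrist": C=X@np.array(ci["R"]).T+np.array(ci["t"])
    else:
        M=np.array(ci["mount"]);R=Ro.from_quat(obs["tool_rot"]).as_matrix()
        T=(X-obs["eef_pos"])@R; C=(T-M[:3,3])@M[:3,:3]
    return cv2.projectPoints(C,np.zeros(3),np.zeros(3),K,D)[0].reshape(-1,2)
def topmap(W,P,name,xr=(0.1,0.9),yr=(-0.5,0.5),s=600):
    # orthographic height map color: image rows = -x , cols=-y
    W=W.reshape(-1,3);P=P.reshape(-1,3)
    ok=np.isfinite(W).all(1)&(W[:,2]>-0.02)&(W[:,2]<0.3)
    W=W[ok];P=P[ok];o=np.argsort(W[:,2]);W=W[o];P=P[o]
    r=((xr[1]-W[:,0])*s).astype(int);c=((yr[1]-W[:,1])*s).astype(int)
    H=int((xr[1]-xr[0])*s);Wd=int((yr[1]-yr[0])*s)
    m=(r>=0)&(r<H)&(c>=0)&(c<Wd)
    im=np.zeros((H,Wd,3),np.uint8);im[r[m],c[m]]=P[m]
    for k in range(int(np.ceil(xr[0]*10)),int(xr[1]*10)+1):
        cv2.putText(im,f"{k/10}",(0,int((xr[1]-k/10)*s)),0,.35,(255,255,255));cv2.line(im,(0,int((xr[1]-k/10)*s)),(Wd,int((xr[1]-k/10)*s)),(0,255,255),1)
    for k in range(int(np.ceil(yr[0]*10)),int(yr[1]*10)+1):
        cv2.line(im,(int((yr[1]-k/10)*s),0),(int((yr[1]-k/10)*s),H),(0,255,255),1)
        cv2.putText(im,f"{k/10}",(int((yr[1]-k/10)*s),10),0,.35,(255,255,255))
    cv2.imwrite(name,im[:,:,::-1])
E
python3 - <<'E'
from h import *
o=bot.get_obs()
Ws=[];Ps=[]
for n in ["scene","side","wrist"]:
    z=np.load(n+"0.npz");W=cloud(n,z["p"],z["d"],o);W[z["d"]<=0]=np.nan
    if n=="wrist": W[z["d"]<0.17]=np.nan
    Ws.append(W);Ps.append(z["p"]); np.save(n+"0W.npy",W)
    topmap(W,z["p"],f"pics/top_{n}.png")
topmap(np.vstack(Ws),np.vstack(Ps),"pics/top_all.png")
E
```

```text
(no output)
```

View pics/top_all.png

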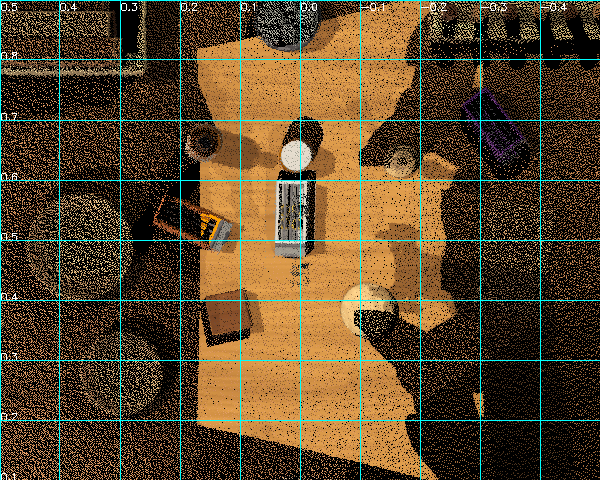

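```bash
python3 - <<'E'
from h import *
im=cv2.imread("pics/scene0.png")
cv2.imwrite("pics/sc_mat.png",cv2.resize(im[190:330,110:310],None,fx=4,fy=4))
cv2.imwrite("pics/sc_cad.png",cv2.resize(im[140:280,300:480],None,fx=4,fy=4))
W=np.load("scene0W.npy");Wr=np.load("wrist0W.npy");Wd=np.load("side0W.npy")
for nm,W_ in [("scene",W),("side",Wd)]:
    for c,r in [((0.49,0.365),.13),((0.28,0.30),.1)]:
        P=W_.reshape(-1,3);P=P[np.isfinite(P).all(1)]
        Q=P[(np.hypot(P[:,0]-c[0],P[:,1]-c[1])<r)&(P[:,2]>.036)&(P[:,2]<.06)]
        A=np.c_[2*Q[:,:2],np.ones(len(Q))];s=np.linalg.lstsq(A,(Q[:,:2]**2).sum(1),rcond=None)[0]
        print(nm,c,len(Q),s[:2],np.sqrt(s[2]+s[0]**2+s[1]**2),Q[:,2].max())
# caddy top from wrist
P=Wr.reshape(-1,3);P=P[np.isfinite(P).all(1)]
tb=P[(P[:,2]<.01)];print("table z",np.median(tb[:,2]))
Q=P[(abs(P[:,0]-.555)<.085)&(abs(P[:,1]-.02)<.06)&(P[:,2]>.053)&(P[:,2]<.068)]
Q=Q[Q[:,0]<.625]
print(len(Q),np.median(Q[:,2]),Q.min(0),Q.max(0))
r=cv2.minAreaRect(Q[:,:2].astype(np.float32)*1000);print(r)
E
```

```text
scene (0.49, 0.365) 395 [0.49122725 0.3648344 ] 0.08474247652734712 0.05772571586777028
scene (0.28, 0.3) 18 [0.28145872 0.29538245] 0.06749322766695294 0.040110774051569105
side (0.49, 0.365) 405 [0.48675653 0.36547881] 0.08512671110437077 0.05984614522449734
side (0.28, 0.3) 14 [0.27382284 0.30186342] 0.06686364150327667 0.03910159853530563
table z -0.001233778093961524
3426 0.058569974304290146 [ 0.48617818 -0.01241588  0.05301612] [0.62498174 0.04139582 0.06799356]
((555.9044799804688, 14.797870635986328), (50.70405578613281, 139.56423950195312), 88.46373748779297)
```

View pics/sc_mat.png

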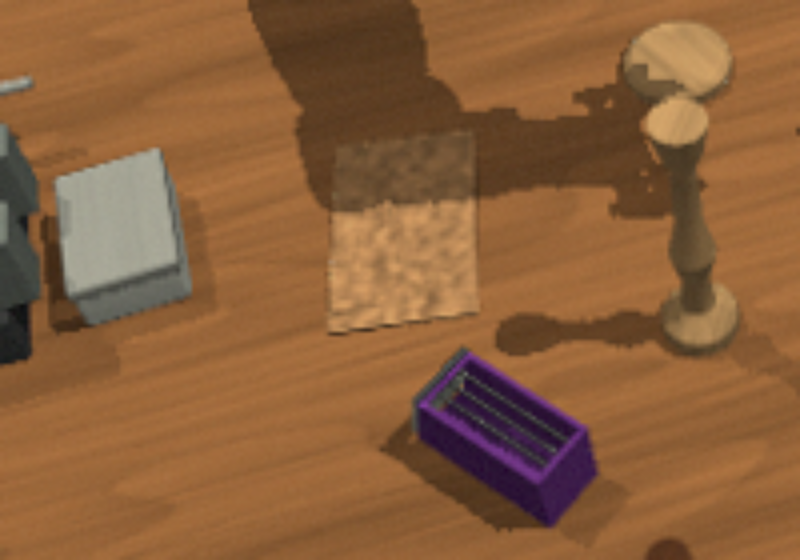

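View pics/sc_cad.png

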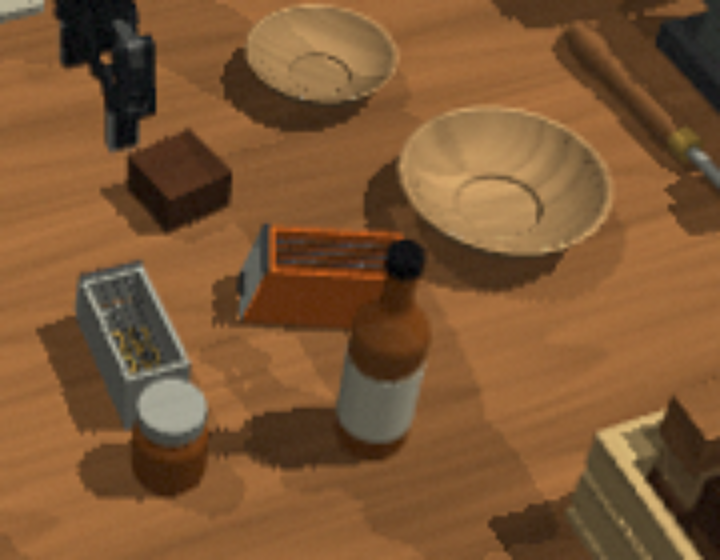

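Call:
step_arm(series=[{"twist": 7,"z": 3},{"twist": 14,"z": 6,"x": 4},{"twist": 21,"z": 6,"x": 8},{"twist": 28,"z": 6,"x": 12},{"twist": 35,"z": 6,"x": 16},{"twist": 42,"z": 6,"x": 20},{"twist": 49,"z": 6,"x": 22},{"twist": 56,"z": 6,"x": 22},{"twist": 63,"z": 6,"x": 22},{"twist": 70,"z": 6,"x": 22}])

```text
$.series[0]: bad value
```

```bash
cat > st.py <<'E'
from h import *
o=bot.get_obs();R=Ro.from_quat(o["tool_rot"]).as_matrix()
print(o["clock"],np.round(o["joint_pos"],4),np.round(o["eef_pos"],4),"f",np.round(o["ft_force"],1),"w",round(o["grip_width"],4))
print("toolx",np.round(R[:,0],3),"tilt",np.degrees(np.arccos(-R[2,0])),"toolz",np.round(R[:,2],3),"yawz",np.degrees(np.arctan2(R[1,2],R[0,2])))
E
python3 st.py
```

```text
0.15 [0.     0.2413 0.0041 1.3352 0.     1.5708] [0.4995 0.     0.2306] f [ 0.3  0.9 -0.4] w 0.0854
toolx [-0.002  0.    -1.   ] tilt 0.09244079524454618 toolz [ 1.    -0.    -0.002] yawz -0.002328071021959891
```

Call:
step_arm(series=[{"x": 0,"y": 0,"z": 3,"twist": 7,"jaw": 8.5},{"x": 4,"y": 0,"z": 6,"twist": 14,"jaw": 8.5},{"x": 8,"y": 0,"z": 6,"twist": 21,"jaw": 8.5},{"x": 12,"y": 0,"z": 6,"twist": 28,"jaw": 8.5},{"x": 16,"y": 0,"z": 6,"twist": 35,"jaw": 8.5},{"x": 20,"y": 0,"z": 6,"twist": 42,"jaw": 8.5},{"x": 22,"y": 0,"z": 6,"twist": 49,"jaw": 8.5},{"x": 22,"y": 0,"z": 6,"twist": 56,"jaw": 8.5},{"x": 22,"y": 0,"z": 6,"twist": 63,"jaw": 8.5},{"x": 22,"y": 0,"z": 6,"twist": 70,"jaw": 8.5}])

```text
clock: 0.98
eef_pos: [0.7202, -0.0, 0.2874]
tool_rot: [-0.406, 0.58, 0.407, 0.577]
ft_force: [-0.2, -0.4, 0.8]
grip_width: 0.0852
```

```bash
python3 st.py
```

```text
0.9833 [ 6.0000e-04  7.6790e-01  9.9710e-01  1.8045e+00 -1.5000e-03  3.4640e-01] [ 0.7202 -0.      0.2874] f [-0.2 -0.4  0.8] w 0.0852
toolx [-0.005 -0.002 -1.   ] tilt 0.2726926791104674 toolz [ 0.339  0.941 -0.003] yawz 70.18983415791118
```

```bash
python3 - <<'E'
from h import *
im=cv2.imread("pics/wrist0.png")
cv2.imwrite("pics/wcrop.png",cv2.resize(im[115:215,275:515],None,fx=3.3,fy=3.3,interpolation=cv2.INTER_NEAREST))
px=np.array([(193.75,224.25),(228,222.75),(229.75,268.25),(192.25,273.25)])
ci=bot.camera_info("scene");K=ci["camera_matrix"];n=cv2.undistortPoints(px.reshape(-1,1,2),K,ci["D"]).reshape(-1,2)
R=ci["R"];t=ci["t"];c=-R.T@t
d=np.c_[n,np.ones(4)]@R
X=c+d*((.004-c[2])/d[:,2])[:,None]
print(X.round(4),X.mean(0))
for i in range(4): print(np.linalg.norm(X[(i+1)%4]-X[i]))
E
```

```text
[[ 0.3646 -0.3969  0.004 ]
 [ 0.396  -0.2907  0.004 ]
 [ 0.5711 -0.3198  0.004 ]
 [ 0.552  -0.4272  0.004 ]] [ 0.47092111 -0.35865547  0.004     ]
0.11068906216577411
0.17749932088426434
0.10910005573565507
0.18986993029881505
```

View pics/wcrop.png

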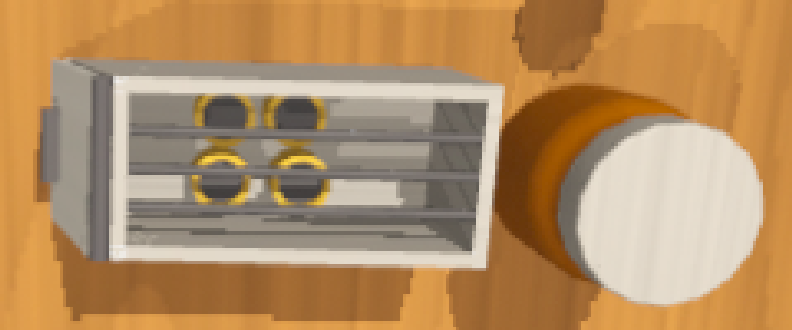

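```bash
cat >> h.py <<'E'
def pix2plane(name,px,z,obs=None):
    ci=bot.camera_info(name);px=np.array(px,float)
    n=cv2.undistortPoints(px.reshape(-1,1,2),np.array(ci["camera_matrix"]),np.array(ci["D"])).reshape(-1,2)
    C=np.c_[n,np.ones(len(n))]
    if name!="wrist": R=np.array(ci["R"]);c=-R.T@np.array(ci["t"]);d=C@R
    else:
        M=np.array(ci["mount"]);Rt=Ro.from_quat(obs["tool_rot"]).as_matrix()
        d=C@M[:3,:3].T@Rt.T;c=Rt@M[:3,3]+obs["eef_pos"]
    return c+d*((z-c[2])/d[:,2])[:,None]
E
python3 - <<'E'
from h import *
o={"tool_rot":[0,.70753,0,.70668],"eef_pos":np.array([.4995,0,.2306])}
X=pix2plane("wrist",[(308.9,138),(427.4,141.1),(422.9,196.5),(307.1,193.8)],.06,o)
print(X.round(4))
for i in range(4):
    v=X[(i+1)%4]-X[i];print(np.linalg.norm(v),np.degrees(np.arctan2(v[1],v[0])))
Y=pix2plane("wrist",[((760+560)/2/3.3+275,(120+305)/2/3.3+115)],.075,o);print("jar",Y)
E
```

```text
[[ 0.4961  0.0388  0.06  ]
 [ 0.5998  0.0363  0.06  ]
 [ 0.5999 -0.0139  0.06  ]
 [ 0.4942 -0.0113  0.06  ]]
0.10380572987659731 -1.396126532215769
0.050159386875341994 -89.95100265403795
0.10571269325478053 178.6322881205833
0.05019996391798932 87.87115643649632
jar [[0.63905184 0.00528052 0.075     ]]
```

Call:
step_arm(series=[{"x": -4,"y": 0.4,"z": 0,"twist": 6,"jaw": 8.5},{"x": -8,"y": 0.8,"z": 0,"twist": 12,"jaw": 8.5},{"x": -12,"y": 1.2,"z": 0,"twist": 18.5,"jaw": 8.5},{"x": -13.3,"y": 1.2,"z": -3,"twist": 18.5,"jaw": 8.5},{"x": -13.3,"y": 1.2,"z": -7,"twist": 18.5,"jaw": 8.5},{"x": -13.3,"y": 1.2,"z": -11,"twist": 18.5,"jaw": 8.5},{"x": -13.3,"y": 1.2,"z": -14,"twist": 18.5,"jaw": 8.5},{"x": -13.3,"y": 1.2,"z": -14,"twist": 18.5,"jaw": 8.5}])

```text
clock: 1.65
eef_pos: [0.5815, 0.0119, 0.1399]
tool_rot: [-0.491, 0.511, 0.498, 0.5]
ft_force: [-1.0, 0.3, -1.0]
grip_width: 0.085
```

```bash
cat > look.py <<'E'
import sys
from h import *
o=bot.get_obs()
for n in sys.argv[2:]:
    p,d=bot.camera(n);cv2.imwrite(f"pics/{n}{sys.argv[1]}.png",p[:,:,::-1]);np.savez(f"{n}{sys.argv[1]}.npz",p=p,d=d,eef_pos=o["eef_pos"],tool_rot=o["tool_rot"])
E
python3 look.py 1 wrist; python3 st.py
```

```text
1.7 [ 0.0219  0.4648  0.0973  1.2165 -0.0028  0.0448] [0.5838 0.012  0.1436] f [-0.3  0.2  0.8] w 0.0848
toolx [-0.013 -0.003 -1.   ] tilt 0.7721017722987465 toolz [ 0.023  1.    -0.003] yawz 88.6927985037598
```

View pics/wrist1.png

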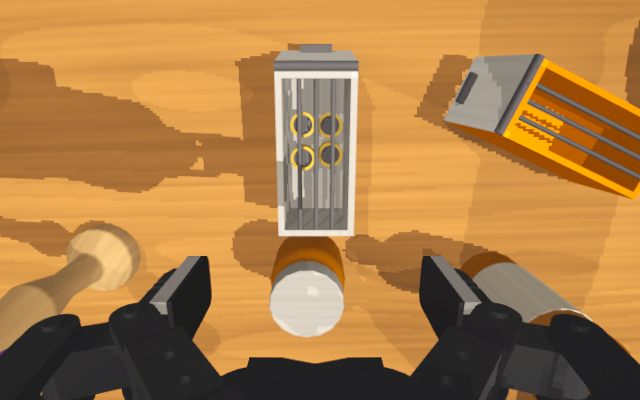

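```bash
python3 - <<'E'
from h import *
o=np.load("wrist1.npz")
X=pix2plane("wrist",[(274.5,72),(357.5,71),(354.5,236),(278.5,236)],.06,o)
print(X.round(4))
for i in range(4):
    v=X[(i+1)%4]-X[i];print(np.linalg.norm(v),np.degrees(np.arctan2(v[1],v[0])))
im=cv2.imread("pics/wrist1.png");cv2.imwrite("pics/w1c.png",cv2.resize(im[30:250,240:400],None,fx=3,fy=3)[:600])
E
python3 st.py
```

```text
[[ 0.4941 -0.0086  0.06  ]
 [ 0.4947  0.0408  0.06  ]
 [ 0.5985  0.0395  0.06  ]
 [ 0.5974 -0.0111  0.06  ]]
0.04938893713286313 89.32795022201975
0.10383455266633407 -0.7464323558485976
0.0505984913352764 -91.23680404356384
0.1033444453765163 178.58396094335632
1.7 [ 0.0219  0.4648  0.0973  1.2165 -0.0028  0.0448] [0.5838 0.012  0.1436] f [-0.3  0.2  0.8] w 0.0848
toolx [-0.013 -0.003 -1.   ] tilt 0.7721017722987465 toolz [ 0.023  1.    -0.003] yawz 88.6927985037598
```

View pics/w1c.png

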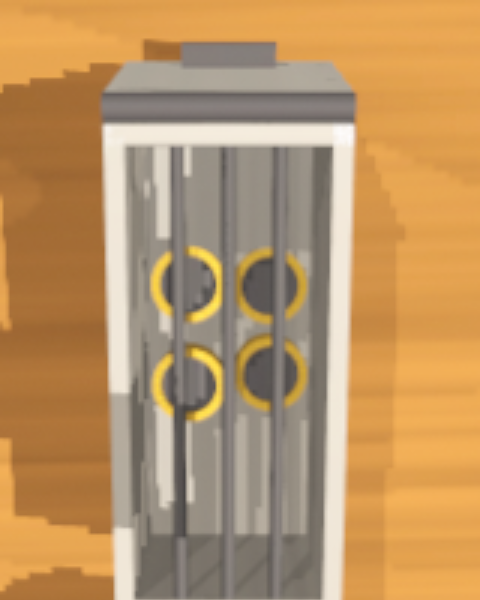

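Call:
step_arm(series=[{"x": 0.2,"y": 0.1,"z": -4,"twist": 0,"jaw": 8.5},{"x": 0.2,"y": 0.1,"z": -8,"twist": 0,"jaw": 8.5},{"x": 0.2,"y": 0.1,"z": -11.6,"twist": 0,"jaw": 7},{"x": 0.2,"y": 0.1,"z": -11.6,"twist": 0,"jaw": 6.5},{"x": 0.2,"y": 0.1,"z": -11.6,"twist": 0,"jaw": 6}])

```text
clock: 2.12
eef_pos: [0.5858, 0.0129, 0.028]
tool_rot: [-0.491, 0.51, 0.497, 0.501]
ft_force: [0.8, 0.7, 0.5]
grip_width: 0.0602
```

```bash
python3 st.py
```

```text
2.1167 [ 0.0235  0.5771 -0.044   0.9649 -0.0028  0.0463] [0.5858 0.0129 0.028 ] f [0.8 0.7 0.5] w 0.0602
toolx [-0.015 -0.003 -1.   ] tilt 0.8871379671109265 toolz [ 0.023  1.    -0.003] yawz 88.69403023653894
```

Call:
step_arm(series=[{"x": 0,"y": 0,"z": 0,"twist": 0,"jaw": 5.2},{"x": 0,"y": 0,"z": 0,"twist": 0,"jaw": 5.0},{"x": 0,"y": 0,"z": 0,"twist": 0,"jaw": 4.95},{"x": 0,"y": 0,"z": 0,"twist": 0,"jaw": 4.95},{"x": 0,"y": 0,"z": 0,"twist": 0,"jaw": 4.95}])

```text
clock: 2.53
eef_pos: [0.5891, 0.0129, 0.0319]
tool_rot: [-0.493, 0.508, 0.495, 0.503]
ft_force: [0.7, -0.9, 6.9]
grip_width: 0.0499
```

```bash
python3 st.py
```

```text
2.5333 [ 0.0234  0.5728 -0.0397  0.9656 -0.0031  0.0462] [0.5891 0.0129 0.0319] f [ 0.7 -0.9  6.9] w 0.0499
toolx [-0.007 -0.003 -1.   ] tilt 0.45197431106562175 toolz [ 0.023  1.    -0.003] yawz 88.69685321471826
```

```bash
python3 look.py 2 wrist side; python3 - <<'E'
import cv2
a=cv2.imread("pics/side2.png");cv2.imwrite("pics/s2c.png",cv2.resize(a[150:270,220:380],None,fx=4,fy=4))
E
python3 st.py
```

```text
2.6333 [ 0.0234  0.5728 -0.0397  0.9655 -0.0031  0.0462] [0.5892 0.0128 0.0319] f [ 1.  -0.4  7. ] w 0.0498
toolx [-0.007 -0.003 -1.   ] tilt 0.4470713776869991 toolz [ 0.023  1.    -0.003] yawz 88.69514001200376
```

View pics/wrist2.png

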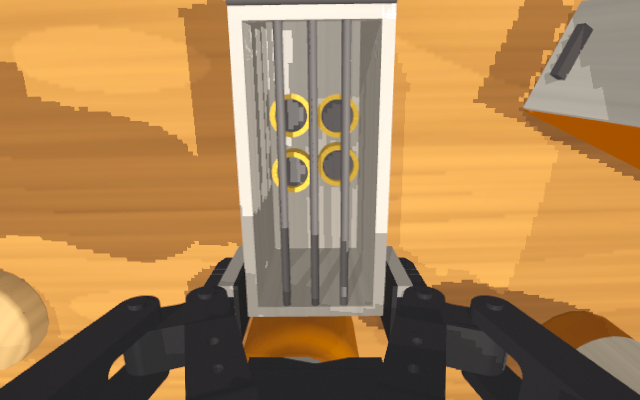

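View pics/s2c.png

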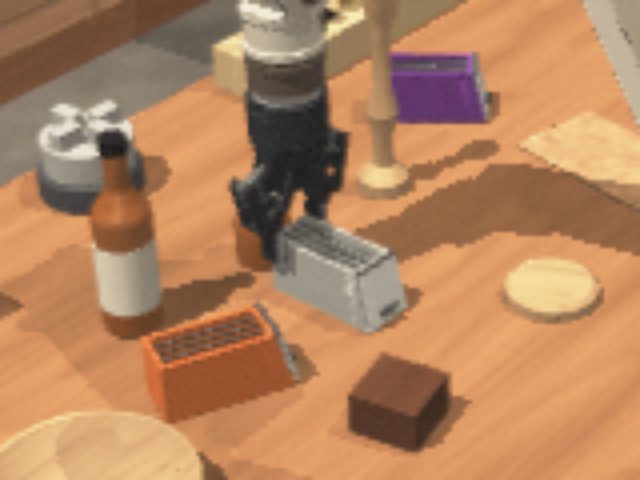

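Call:
step_arm(series=[{"x": 0,"y": 0,"z": 0.7,"twist": 0,"jaw": 4.95},{"x": 0,"y": 0,"z": 1.4,"twist": 0,"jaw": 4.95},{"x": 0,"y": 0,"z": 2,"twist": 0,"jaw": 4.95},{"x": 0,"y": 0,"z": 2,"twist": 0,"jaw": 4.95}])

```text
clock: 2.97
eef_pos: [0.5903, 0.0129, 0.054]
tool_rot: [-0.494, 0.507, 0.495, 0.504]
ft_force: [0.0, 0.3, -2.5]
grip_width: 0.0496
```

```bash
python3 st.py; python3 look.py 3 wrist side; python3 - <<'E'
import cv2
a=cv2.imread("pics/side3.png");cv2.imwrite("pics/s3c.png",cv2.resize(a[150:270,220:380],None,fx=4,fy=4))
E
```

```text
2.9667 [ 0.0234  0.5485 -0.0163  1.0101 -0.003   0.0462] [0.5903 0.0129 0.054 ] f [ 0.   0.3 -2.5] w 0.0496
toolx [-0.004 -0.003 -1.   ] tilt 0.2929875296974954 toolz [ 0.023  1.    -0.003] yawz 88.69442929412756
```

View pics/wrist3.png

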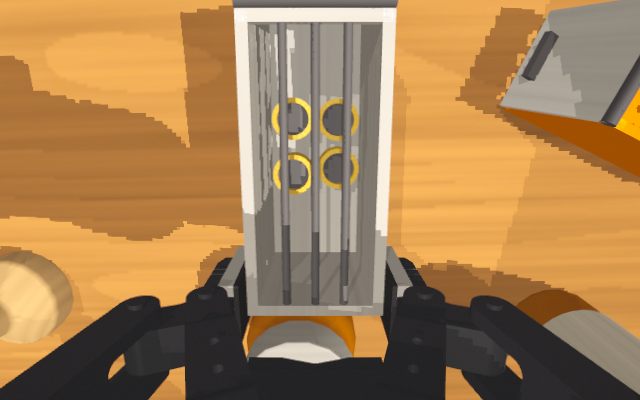

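View pics/s3c.png

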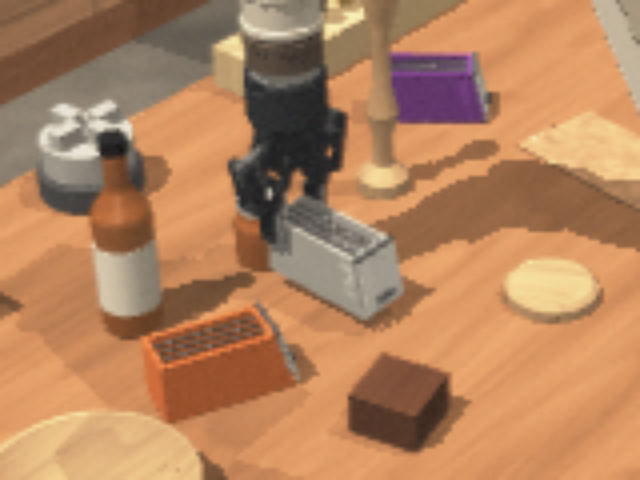

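```bash
cat > tilt.py <<'E'
import sys
from h import *
# fit roof plane from wrist view: side rim strips
def tilt(tag):
    z=np.load(f"wrist{tag}.npz");W=cloud("wrist",z["p"],z["d"],z)
    R=Ro.from_quat(z["tool_rot"]).as_matrix()
    T=(W-z["eef_pos"])@R   # tool coords
    m=(np.abs(np.abs(T[...,2])-.0235)<.0035)&(T[...,0]<.06)&(T[...,0]>-.09)&(T[...,1]>.02)&(T[...,1]<.13)&(z["d"]>0)
    y=T[...,1][m];x=T[...,0][m]
    # topmost: robust line fit  x = a + b*y
    b=np.polyfit(y,x,1)
    for _ in range(8):
        r=x-np.polyval(b,y);k=np.abs(r-np.median(r))<.004;b=np.polyfit(y[k],x[k],1)
    print(tag,"n",m.sum(),k.sum(),"slope deg (nose down rel tool)",np.degrees(np.arctan(b[0])),"a",b[1], "y range",y[k].min(),y[k].max())
for t in sys.argv[1:]: tilt(t)
E
python3 tilt.py 1 2 3
```

```text
Traceback (most recent call last):
  File "tilt.py", line 15, in <module>
    for t in sys.argv[1:]: tilt(t)
                           ~~~~^^^
  File "tilt.py", line 11, in tilt
    b=np.polyfit(y,x,1)
TypeError: expected non-empty vector for x
```

```bash
python3 tilt.py 2 3
```

```text
2 n 11374 6718 slope deg (nose down rel tool) 0.43598108788332474 a -0.026539257619332124 y range 0.020030420945099436 0.09677663389297934
3 n 10348 6018 slope deg (nose down rel tool) 2.828294461353573 a -0.0261955892102708 y range 0.02006631630707135 0.09765956108507333
```

Call:
step_arm(series=[{"x": 0,"y": 0,"z": 0,"twist": 0,"jaw": 4.5},{"x": 0,"y": 0,"z": 1,"twist": 0,"jaw": 4.5},{"x": 0,"y": 0,"z": 3,"twist": 0,"jaw": 4.5},{"x": -0.2,"y": 0.5,"z": 6,"twist": 0,"jaw": 4.5},{"x": -0.7,"y": 1.8,"z": 9,"twist": 0,"jaw": 4.5},{"x": -1.5,"y": 4,"z": 11.5,"twist": 0,"jaw": 4.5},{"x": -2.5,"y": 6.5,"z": 12.5,"twist": 0,"jaw": 4.5},{"x": -3.5,"y": 9,"z": 12.5,"twist": 0,"jaw": 4.5},{"x": -4.5,"y": 11.5,"z": 12.5,"twist": 0,"jaw": 4.5},{"x": -5.5,"y": 14,"z": 12.5,"twist": 0,"jaw": 4.5}])

```text
clock: 3.9
eef_pos: [0.5336, 0.1539, 0.1781]
tool_rot: [-0.493, 0.508, 0.495, 0.503]
ft_force: [0.1, 0.2, -3.0]
grip_width: 0.0494
```

```bash
python3 st.py; python3 look.py 4 wrist; python3 tilt.py 4
```

```text
3.9 [ 2.8140e-01  3.8220e-01  6.2500e-02  1.2578e+00 -1.2000e-03  3.0450e-01] [0.5336 0.1539 0.1781] f [ 0.1  0.2 -3. ] w 0.0494
toolx [-0.006 -0.003 -1.   ] tilt 0.3921381319694118 toolz [ 0.023  1.    -0.003] yawz 88.6751927722373
4 n 10343 5993 slope deg (nose down rel tool) 2.764111243294052 a -0.02587839232388987 y range 0.020011484946458727 0.0977011599641165
```

View pics/wrist4.png

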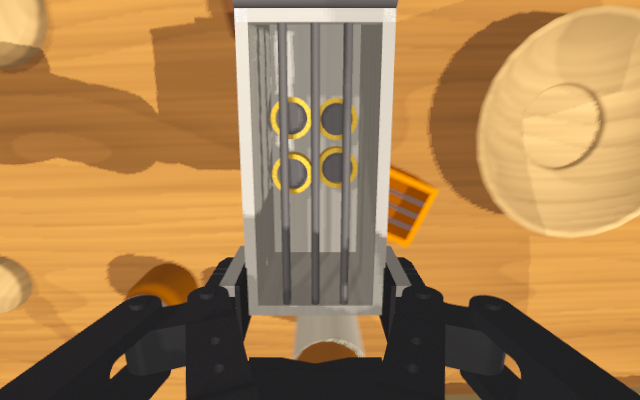

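Call:
step_arm(series=[{"x": 0,"y": 2.5,"z": 0,"twist": 0,"jaw": 4.5},{"x": 0,"y": 5,"z": 0,"twist": 0,"jaw": 4.5},{"x": 0,"y": 7.5,"z": 0,"twist": 0,"jaw": 4.5},{"x": 0.2,"y": 10,"z": 0,"twist": 0,"jaw": 4.5},{"x": 0.5,"y": 12.5,"z": 0,"twist": 0,"jaw": 4.5},{"x": 1,"y": 15,"z": 0,"twist": 0,"jaw": 4.5},{"x": 1.5,"y": 17.5,"z": 0,"twist": 0,"jaw": 4.5},{"x": 2,"y": 19.5,"z": 0,"twist": 0,"jaw": 4.5},{"x": 2,"y": 20.8,"z": 0,"twist": 0,"jaw": 4.5},{"x": 2,"y": 21.1,"z": 0,"twist": 0,"jaw": 4.5}])

```text
clock: 4.78
eef_pos: [0.551, 0.3719, 0.1772]
tool_rot: [-0.493, 0.506, 0.499, 0.502]
ft_force: [-0.3, 0.3, -4.1]
grip_width: 0.0487
```

```bash
python3 st.py; python3 look.py 5 wrist side; python3 tilt.py 5
```

```text
4.7833 [0.5907 0.607  0.4228 1.3936 0.0066 0.6063] [0.551  0.3719 0.1772] f [-0.3  0.3 -4.1] w 0.0487
toolx [-0.01   0.002 -1.   ] tilt 0.555191251983084 toolz [0.016 1.    0.001] yawz 89.1062292627521
5 n 10526 6029 slope deg (nose down rel tool) 2.8500723403342074 a -0.025893200971154124 y range 0.020023503812214908 0.0977238010147191
```

View pics/wrist5.png

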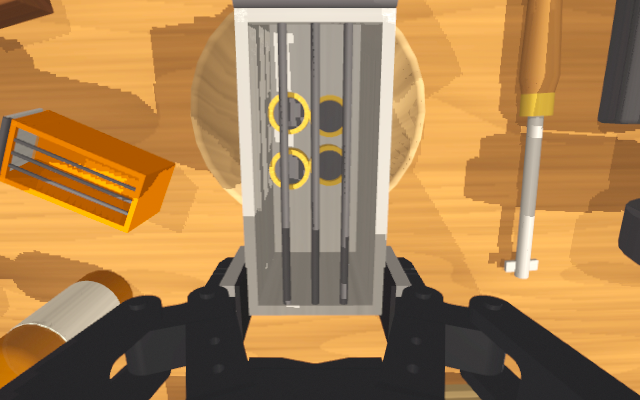

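View pics/side5.png

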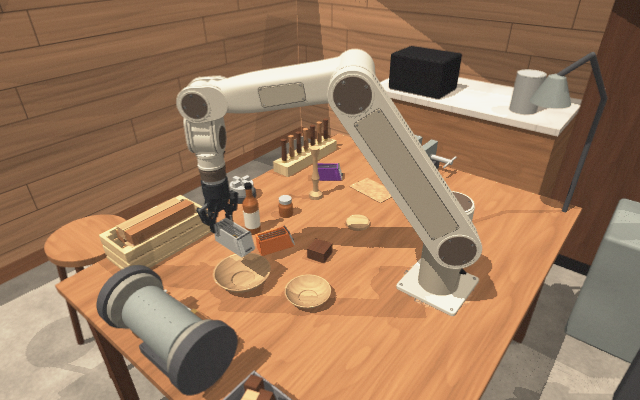

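Call:
step_arm(series=[{"x": 0.3,"y": -0.3,"z": -1,"twist": 0,"jaw": 4.5},{"x": 0.3,"y": -0.6,"z": -2.5,"twist": 0,"jaw": 4.7},{"x": 0.3,"y": -0.6,"z": -4,"twist": 0,"jaw": 4.85},{"x": 0.3,"y": -0.6,"z": -4.2,"twist": 0,"jaw": 4.9},{"x": 0.3,"y": -0.6,"z": -4.2,"twist": 0,"jaw": 4.95},{"x": 0.3,"y": -0.6,"z": -4.2,"twist": 0,"jaw": 4.95}])

```text
clock: 5.38
eef_pos: [0.5542, 0.3628, 0.1356]
tool_rot: [-0.493, 0.507, 0.498, 0.502]
ft_force: [0.4, 0.1, -3.0]
grip_width: 0.0495
```

```bash
python3 st.py; python3 look.py 6 wrist; python3 tilt.py 6
```

```text
5.3833 [0.5772 0.6224 0.3409 1.2976 0.0053 0.5954] [0.5542 0.3628 0.1356] f [ 0.4  0.1 -3. ] w 0.0495
toolx [-0.01 -0.   -1.  ] tilt 0.5654937507679766 toolz [ 0.018  1.    -0.   ] yawz 88.95905073573509
6 n 10519 6024 slope deg (nose down rel tool) 2.832332563106624 a -0.026101201202713857 y range 0.020017656417242034 0.09764618987248987
```

Call:
step_arm(series=[{"x": 0,"y": 0,"z": 0,"twist": 0,"jaw": 4.96},{"x": 0,"y": 0,"z": 0,"twist": 0,"jaw": 4.97},{"x": 0,"y": 0,"z": 0,"twist": 0,"jaw": 4.97}])

```text
clock: 5.68
eef_pos: [0.5551, 0.3637, 0.1374]
tool_rot: [-0.493, 0.506, 0.498, 0.503]
ft_force: [0.6, 0.4, -2.8]
grip_width: 0.0499
```

```bash
python3 look.py 7 wrist; python3 tilt.py 7; python3 st.py|head -1
```

```text
7 n 10540 6042 slope deg (nose down rel tool) 2.860711455080259 a -0.026172374809337776 y range 0.020016110724259396 0.09767067049245003
5.7333 [0.5776 0.6212 0.3427 1.2977 0.0053 0.5954] [0.5549 0.3636 0.1371] f [-0.  -1.1 -3.3] w 0.0497
```

Call:
step_arm(series=[{"x": 0,"y": 0,"z": 0,"twist": 0,"jaw": 4.98},{"x": 0,"y": 0,"z": 0,"twist": 0,"jaw": 4.99},{"x": 0,"y": 0,"z": 0,"twist": 0,"jaw": 4.99}])

```text
clock: 5.98
eef_pos: [0.5547, 0.3637, 0.1371]
tool_rot: [-0.493, 0.506, 0.498, 0.503]
ft_force: [-1.0, -0.8, -4.0]
grip_width: 0.0493
```

```bash
python3 look.py 8 wrist; python3 tilt.py 8; python3 st.py|head -1
```

```text
8 n 2779 2146 slope deg (nose down rel tool) 51.03720224183744 a -0.02768374632969033 y range 0.020001180131147343 0.07272786145035773
6.0333 [0.5778 0.6211 0.3429 1.2975 0.0051 0.5954] [0.5551 0.3637 0.1372] f [2.7 0.5 2.5] w 0.0501
```

View pics/wrist8.png

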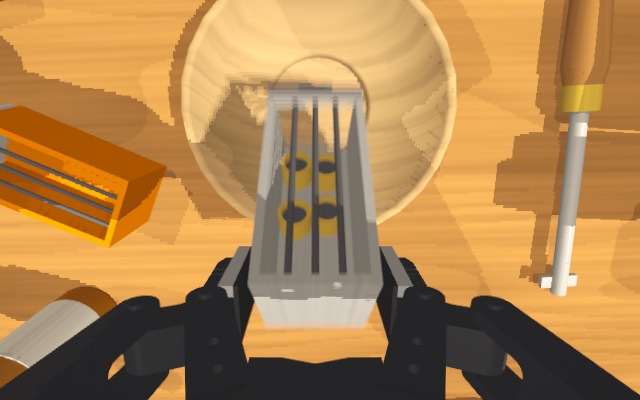

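Call:
step_arm(series=[{"x": 0,"y": 0,"z": 0,"twist": 0,"jaw": 4.5}])

```text
clock: 6.12
eef_pos: [0.5554, 0.364, 0.1377]
tool_rot: [-0.493, 0.505, 0.498, 0.503]
ft_force: [0.2, 0.4, -1.4]
grip_width: 0.0485
```

```bash
python3 look.py 9 wrist side; python3 tilt.py 9; python3 st.py|head -1;python3 - <<'E'
import cv2
a=cv2.imread("pics/side9.png");cv2.imwrite("pics/s9c.png",cv2.resize(a[170:310,170:330],None,fx=4,fy=4))
E
```

```text
9 n 1131 955 slope deg (nose down rel tool) 64.37714429624282 a -0.029370149883703636 y range 0.020025962466557117 0.04340252306885944
6.2167 [0.5779 0.6208 0.3435 1.2975 0.0054 0.5954] [0.5553 0.364  0.1376] f [ 0.5  1.4 -0.1] w 0.0486
```

View pics/wrist9.png

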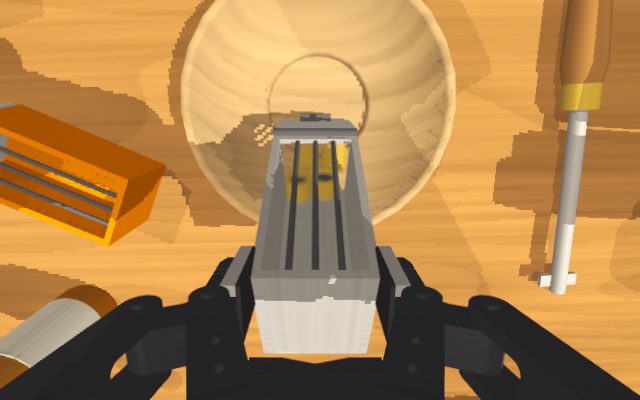

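View pics/s9c.png

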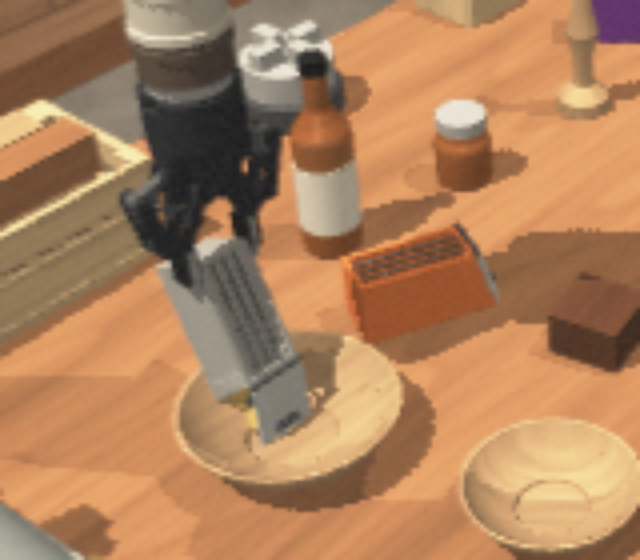

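Call:
step_arm(series=[{"x": 0,"y": 0,"z": 0,"twist": 0,"jaw": 4.5},{"x": 0,"y": 0,"z": 0,"twist": 0,"jaw": 4.5},{"x": 0,"y": 0,"z": 0,"twist": 0,"jaw": 4.5},{"x": 0,"y": 0,"z": 0,"twist": 0,"jaw": 4.5},{"x": 0,"y": 0,"z": 0,"twist": 0,"jaw": 4.5},{"x": 0,"y": 0,"z": 0,"twist": 0,"jaw": 4.5}])

```text
clock: 6.72
eef_pos: [0.5553, 0.3641, 0.1377]
tool_rot: [-0.493, 0.505, 0.498, 0.503]
ft_force: [-0.6, -0.3, -1.0]
grip_width: 0.0483
```

```bash
python3 look.py 10 wrist side scene; python3 tilt.py 10; python3 st.py|head -1;python3 - <<'E'
import cv2
a=cv2.imread("pics/side10.png");b=cv2.imread("pics/scene10.png");c=cv2.imread("pics/wrist10.png")
cv2.imwrite("pics/c10.png",cv2.hconcat([cv2.resize(a[200:300,200:300],(400,400)),cv2.resize(b[150:230,380:460],(400,400))]))
E
```

```text
10 n 1134 961 slope deg (nose down rel tool) 64.43692012708382 a -0.029418623438245663 y range 0.020004673244444892 0.042915317604574545
6.8667 [0.5779 0.6208 0.3435 1.2975 0.0054 0.5954] [0.5553 0.3641 0.1376] f [-1.   0.3 -1.8] w 0.0485
```

View pics/c10.png

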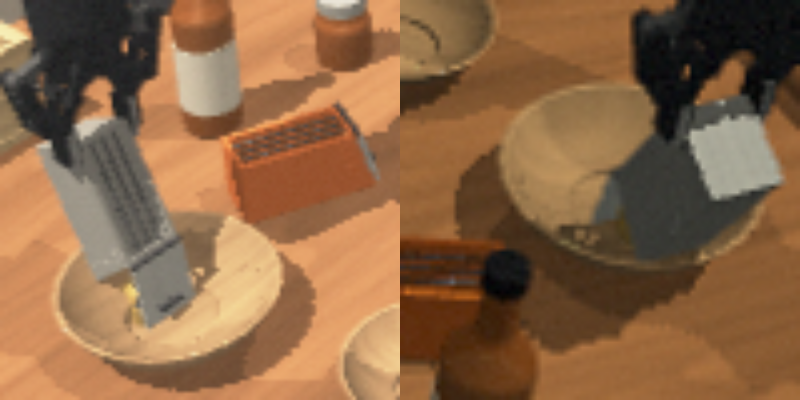

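View pics/wrist10.png

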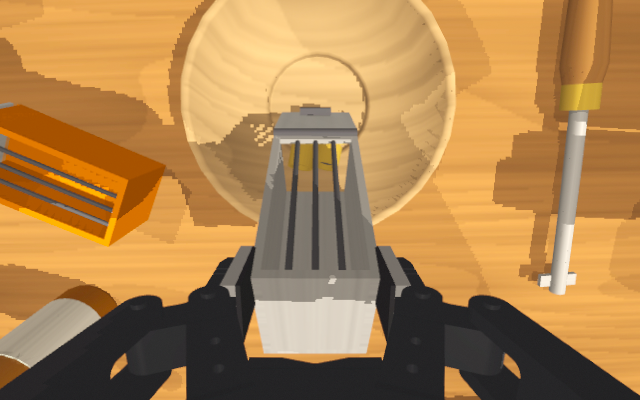

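Call:
step_arm(series=[{"x": -0.3,"y": 0,"z": 0.5,"twist": 0,"jaw": 4.5},{"x": -0.8,"y": 0,"z": 1.2,"twist": 0,"jaw": 4.5},{"x": -1.2,"y": 0,"z": 2,"twist": 0,"jaw": 4.5},{"x": -1.5,"y": 0,"z": 2.5,"twist": 0,"jaw": 4.5},{"x": -1.5,"y": 0,"z": 2.5,"twist": 0,"jaw": 4.5},{"x": -1.5,"y": 0,"z": 2.5,"twist": 0,"jaw": 4.5}])

```text
clock: 7.37
eef_pos: [0.5404, 0.3644, 0.1638]
tool_rot: [-0.494, 0.505, 0.498, 0.504]
ft_force: [0.4, -0.3, -1.7]
grip_width: 0.0485
```

```bash
python3 look.py 11 wrist side scene; python3 tilt.py 11; python3 st.py|head -1;python3 - <<'E'
import cv2
a=cv2.imread("pics/side11.png");b=cv2.imread("pics/scene11.png");c=cv2.imread("pics/wrist11.png")
cv2.imwrite("pics/c11.png",cv2.hconcat([cv2.resize(a[200:300,200:300],(400,400)),cv2.resize(b[150:230,380:460],(400,400))]))
E
```

```text
11 n 1135 959 slope deg (nose down rel tool) 64.44748188954387 a -0.029466165469920823 y range 0.020064069603762346 0.04338111918660328
7.5167 [0.5904 0.5818 0.3409 1.3342 0.0054 0.6079] [0.5402 0.3639 0.1623] f [ 0.8  0.2 -2.7] w 0.0487
```

View pics/c11.png

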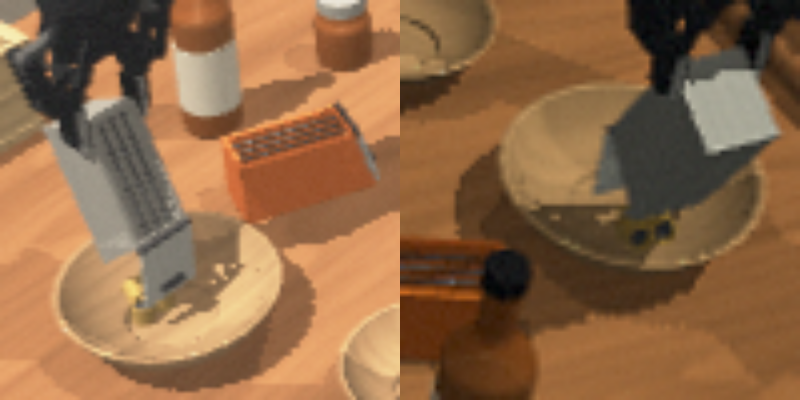

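View pics/wrist11.png

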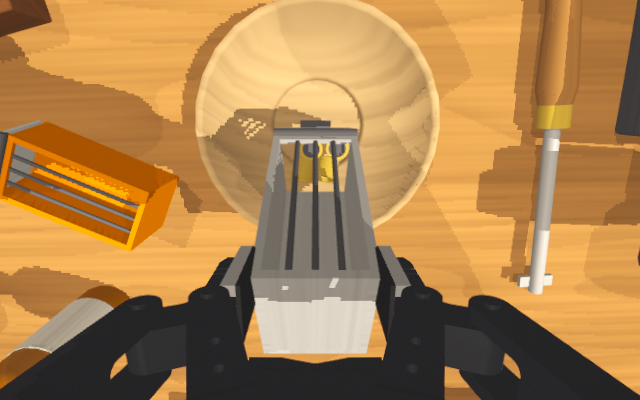

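Call:
step_arm(series=[{"x": 0,"y": 0,"z": 1,"twist": 0,"jaw": 4.5},{"x": 0,"y": 0,"z": 2.5,"twist": 0,"jaw": 4.5},{"x": 0,"y": 0,"z": 4,"twist": 0,"jaw": 4.5},{"x": 0,"y": 0,"z": 5.5,"twist": 0,"jaw": 4.5},{"x": 0,"y": 0,"z": 6,"twist": 0,"jaw": 4.5},{"x": 0,"y": 0,"z": 6,"twist": 0,"jaw": 4.5}])

```text
clock: 8.02
eef_pos: [0.5412, 0.3645, 0.2246]
tool_rot: [-0.494, 0.504, 0.497, 0.505]
ft_force: [0.0, 0.4, -1.8]
grip_width: 0.0487
```

```bash
python3 look.py 12 wrist side scene; python3 tilt.py 12; python3 st.py|head -1;python3 - <<'E'
import cv2
a=cv2.imread("pics/side12.png");b=cv2.imread("pics/scene12.png");c=cv2.imread("pics/wrist12.png")
cv2.imwrite("pics/c12.png",cv2.hconcat([cv2.resize(a[200:300,200:300],(400,400)),cv2.resize(b[150:230,380:460],(400,400))]))
cv2.imwrite("pics/w12.png",cv2.resize(c[60:260,220:420],(600,600)))
E
```

```text
12 n 1127 952 slope deg (nose down rel tool) 64.43313324997071 a -0.02941736821665967 y range 0.020003045093516598 0.04289695148903465
8.1667 [0.5903 0.5627 0.4608 1.4752 0.0054 0.6079] [0.5398 0.3636 0.2212] f [-1.2  0.1 -1.7] w 0.0486
```

View pics/c12.png

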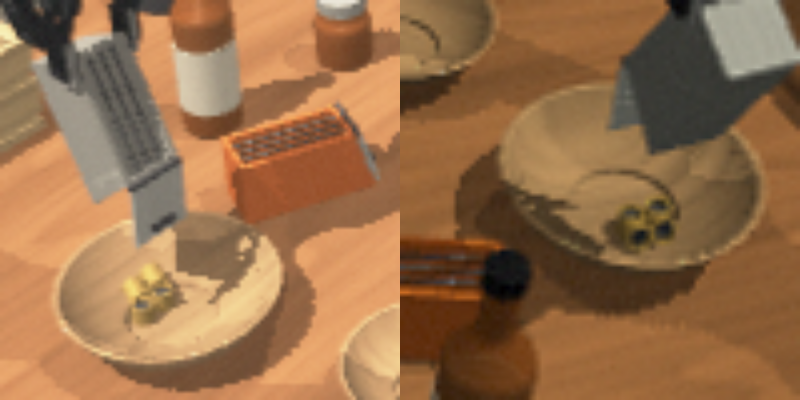

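View pics/w12.png

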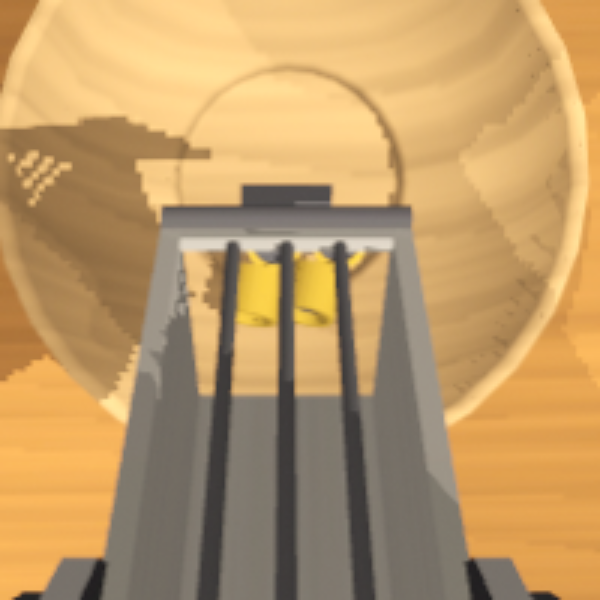

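Call:
step_arm(series=[{"x": -0.3,"y": -1,"z": 0.5,"twist": 0,"jaw": 4.5},{"x": -1,"y": -3,"z": 1,"twist": 0,"jaw": 4.5},{"x": -2,"y": -6,"z": 1,"twist": 0,"jaw": 4.5},{"x": -3,"y": -9.5,"z": 1,"twist": 0,"jaw": 4.5},{"x": -4,"y": -13,"z": 1,"twist": 0,"jaw": 4.5},{"x": -5,"y": -16.5,"z": 1,"twist": -1,"jaw": 4.5},{"x": -6,"y": -20,"z": 1,"twist": -2,"jaw": 4.5},{"x": -7,"y": -23.5,"z": 1,"twist": -4,"jaw": 4.5},{"x": -8,"y": -27,"z": 1,"twist": -6,"jaw": 4.5},{"x": -9,"y": -30.5,"z": 1,"twist": -8,"jaw": 4.5}])

```text
clock: 9.0
eef_pos: [0.4478, 0.0565, 0.2308]
tool_rot: [-0.456, 0.54, 0.461, 0.536]
ft_force: [0.1, -0.7, -1.6]
grip_width: 0.0483
```

Call:
step_arm(series=[{"x": 0,"y": -3.5,"z": 0,"twist": 0,"jaw": 4.5},{"x": 0,"y": -7,"z": 0,"twist": 0,"jaw": 4.5},{"x": 0,"y": -10.5,"z": 0,"twist": 0,"jaw": 4.5},{"x": 0,"y": -14,"z": 0,"twist": 0,"jaw": 4.5},{"x": 0,"y": -17.5,"z": 0,"twist": 0,"jaw": 4.5},{"x": -1,"y": -21,"z": 0,"twist": 0,"jaw": 4.5},{"x": -2,"y": -24.5,"z": 0,"twist": 0,"jaw": 4.5},{"x": -3,"y": -28,"z": 0,"twist": 0,"jaw": 4.5},{"x": -3,"y": -31,"z": 0,"twist": 0,"jaw": 4.5},{"x": -3,"y": -33,"z": 0,"twist": 0,"jaw": 4.5}])

```text
clock: 9.83
eef_pos: [0.4158, -0.2762, 0.2304]
tool_rot: [-0.455, 0.541, 0.46, 0.536]
ft_force: [0.3, 0.4, -2.8]
grip_width: 0.0489
```

```bash
python3 st.py
```

```text
9.8333 [-0.5835  0.2466  0.0104  1.3437 -0.0047 -0.4212] [ 0.4158 -0.2762  0.2304] f [ 0.3  0.4 -2.8] w 0.0489
toolx [-0.01   0.001 -1.   ] tilt 0.586538966148139 toolz [ 0.162  0.987 -0.001] yawz 80.7054056653035
```

Call:
step_arm(series=[{"x": 0,"y": -3,"z": 0,"twist": 0,"jaw": 4.5},{"x": 0,"y": -5.5,"z": 0,"twist": 0,"jaw": 4.5},{"x": 0,"y": -7,"z": 0,"twist": 0,"jaw": 4.5},{"x": 0,"y": -7.3,"z": 0,"twist": 0,"jaw": 4.5},{"x": 0,"y": -7.3,"z": 0,"twist": 0,"jaw": 4.5},{"x": 0,"y": -7.3,"z": 0,"twist": 0,"jaw": 4.5}])

```text
clock: 10.33
eef_pos: [0.4149, -0.3483, 0.2299]
tool_rot: [-0.454, 0.541, 0.461, 0.536]
ft_force: [-0.3, 0.1, -2.3]
grip_width: 0.0485
```

```bash
python3 st.py; python3 look.py 13 wrist side; python3 tilt.py 13
```

```text
10.3333 [-0.6954  0.333   0.1272  1.3755 -0.0053 -0.533 ] [ 0.4149 -0.3483  0.2299] f [-0.3  0.1 -2.3] w 0.0485
toolx [-0.011  0.003 -1.   ] tilt 0.6702878796726781 toolz [0.162 0.987 0.001] yawz 80.69381611475619
13 n 1143 963 slope deg (nose down rel tool) 64.47159974151752 a -0.030089954834386985 y range 0.02000130222124368 0.043218164786600434
```

View pics/wrist13.png

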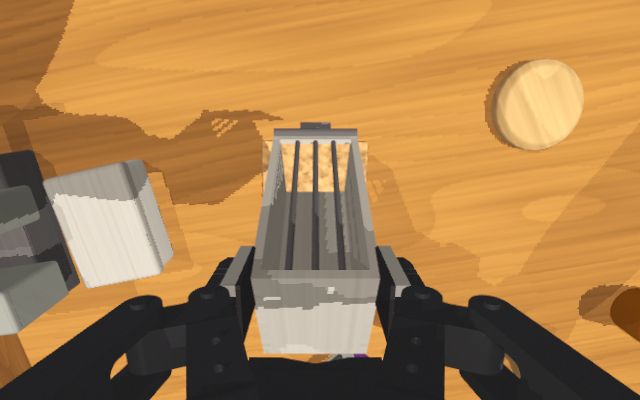

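View pics/side13.png

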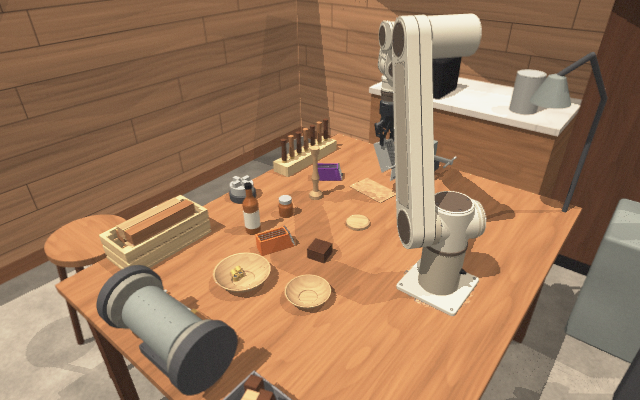

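Call:
step_arm(series=[{"x": 0,"y": 0,"z": -2,"twist": 0,"jaw": 4.5},{"x": 0,"y": 0,"z": -5,"twist": 0,"jaw": 4.5},{"x": 0,"y": 0,"z": -8,"twist": 0,"jaw": 4.5},{"x": 0,"y": 0,"z": -10,"twist": 0,"jaw": 4.6},{"x": 0,"y": 0,"z": -11,"twist": 0,"jaw": 4.7},{"x": 0,"y": 0,"z": -11.5,"twist": 0,"jaw": 4.8},{"x": 0,"y": 0,"z": -11.5,"twist": 0,"jaw": 4.9}])

```text
clock: 11.02
eef_pos: [0.4152, -0.3466, 0.1153]
tool_rot: [-0.455, 0.541, 0.462, 0.536]
ft_force: [0.1, 1.8, 0.7]
grip_width: 0.0492
```

```bash
python3 st.py; python3 look.py 14 wrist side; python3 tilt.py 14; python3 - <<'E'
import cv2
a=cv2.imread("pics/side14.png");cv2.imwrite("pics/s14c.png",cv2.resize(a[120:220,330:450],None,fx=5,fy=5))
E
```

```text
11.0167 [-0.6931  0.4057 -0.0749  1.1016 -0.0046 -0.5329] [ 0.4152 -0.3466  0.1153] f [0.1 1.8 0.7] w 0.0492
toolx [-0.012  0.004 -1.   ] tilt 0.7014454401207563 toolz [0.16  0.987 0.002] yawz 80.82094511628654
14 n 2354 1833 slope deg (nose down rel tool) 53.27181107267028 a -0.02792117729716129 y range 0.020014544087026263 0.06826134937462654
```

View pics/wrist14.png

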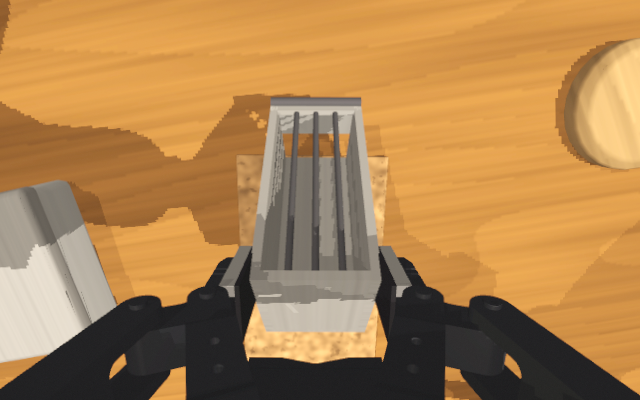

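View pics/s14c.png

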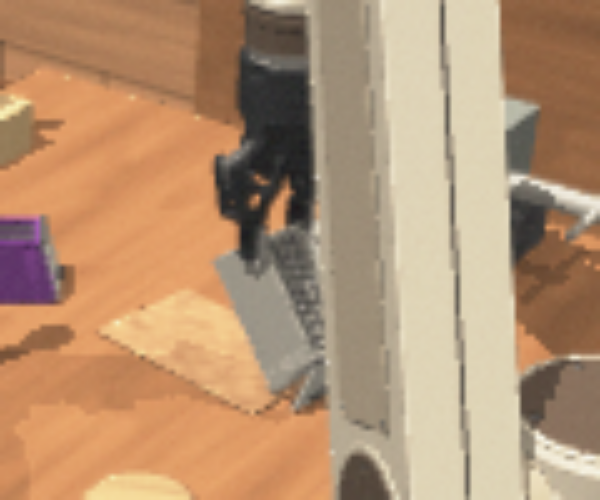

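Call:
step_arm(series=[{"x": 0.3,"y": 0,"z": -0.5,"twist": 0,"jaw": 4.92},{"x": 0.7,"y": -0.1,"z": -1.0,"twist": 0,"jaw": 4.93},{"x": 1.6,"y": -0.25,"z": -1.4,"twist": 0,"jaw": 4.93},{"x": 2.6,"y": -0.4,"z": -1.8,"twist": 0,"jaw": 4.93},{"x": 3.5,"y": -0.55,"z": -2.3,"twist": 0,"jaw": 4.93},{"x": 4.3,"y": -0.7,"z": -2.9,"twist": 0,"jaw": 4.93},{"x": 5.1,"y": -0.8,"z": -3.6,"twist": 0,"jaw": 4.93},{"x": 5.9,"y": -0.95,"z": -4.3,"twist": 0,"jaw": 4.93},{"x": 5.9,"y": -0.95,"z": -4.3,"twist": 0,"jaw": 4.93}])

```text
clock: 11.87
eef_pos: [0.4781, -0.358, 0.0722]
tool_rot: [-0.457, 0.54, 0.46, 0.537]
ft_force: [3.5, -0.3, 4.2]
grip_width: 0.0491
```

```bash
python3 st.py; python3 look.py 15 wrist side; python3 tilt.py 15; python3 - <<'E'
import cv2
a=cv2.imread("pics/side15.png");cv2.imwrite("pics/s15c.png",cv2.resize(a[120:220,330:450],None,fx=5,fy=5))
E
```

```text
11.8667 [-0.641   0.543   0.0275  1.0605 -0.0035 -0.4818] [ 0.4781 -0.358   0.0722] f [ 3.5 -0.3  4.2] w 0.0491
toolx [-0.006  0.    -1.   ] tilt 0.3592339541057576 toolz [ 0.159  0.987 -0.001] yawz 80.8767066067627
15 n 8090 4828 slope deg (nose down rel tool) 17.714731436186682 a -0.023782294076272983 y range 0.020000373453408042 0.10496629581813048
```

View pics/wrist15.png

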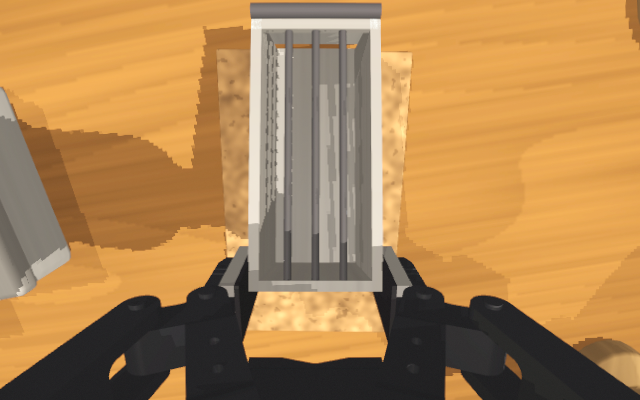

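View pics/s15c.png

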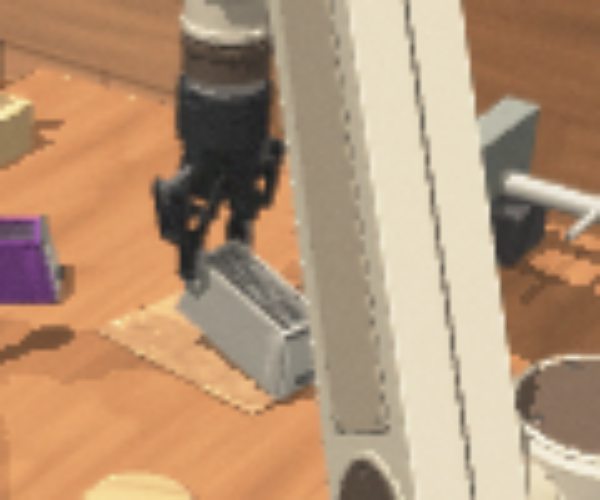

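Call:
step_arm(series=[{"x": 0.6,"y": -0.1,"z": -0.7,"twist": 0,"jaw": 4.93},{"x": 1.2,"y": -0.2,"z": -1.5,"twist": 0,"jaw": 4.93},{"x": 1.7,"y": -0.3,"z": -2.3,"twist": 0,"jaw": 4.93},{"x": 2.1,"y": -0.35,"z": -3.0,"twist": 0,"jaw": 4.93},{"x": 2.3,"y": -0.35,"z": -3.4,"twist": 0,"jaw": 4.93},{"x": 2.3,"y": -0.35,"z": -3.4,"twist": 0,"jaw": 4.93}])

```text
clock: 12.47
eef_pos: [0.4994, -0.3612, 0.0387]
tool_rot: [-0.456, 0.541, 0.461, 0.536]
ft_force: [-1.7, 1.0, 4.9]
grip_width: 0.0495
```

```bash
python3 st.py; python3 look.py 16 wrist; python3 tilt.py 16
```

```text
12.4667 [-0.624   0.6121  0.0528  1.0193 -0.0046 -0.4642] [ 0.4994 -0.3612  0.0387] f [-1.7  1.   4.9] w 0.0495
toolx [-0.009  0.001 -1.   ] tilt 0.5146636226603977 toolz [ 0.159  0.987 -0.001] yawz 80.84719783198423
16 n 10987 5932 slope deg (nose down rel tool) 0.6462391511161939 a -0.023692071758309195 y range 0.02001003274603356 0.09938687459601678
```

View pics/wrist16.png

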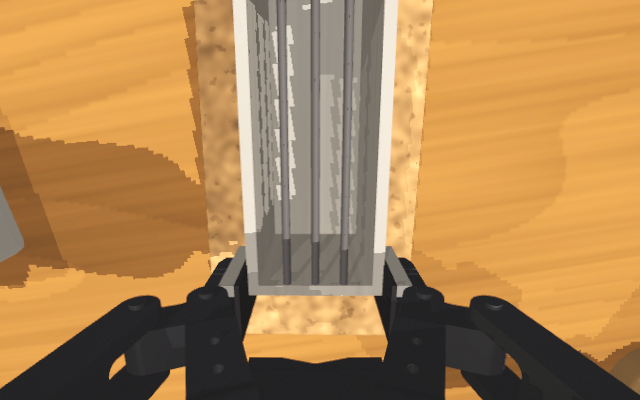

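Call:
step_arm(series=[{"x": 0,"y": 0,"z": 0,"twist": 0,"jaw": 5.5},{"x": 0,"y": 0,"z": 0,"twist": 0,"jaw": 6.5},{"x": 0,"y": 0,"z": 2,"twist": 0,"jaw": 7.5},{"x": 0,"y": 0,"z": 6,"twist": 0,"jaw": 8},{"x": 0,"y": 0,"z": 10,"twist": 0,"jaw": 8},{"x": 0,"y": 0,"z": 14,"twist": 0,"jaw": 8},{"x": 0,"y": 0,"z": 16,"twist": 0,"jaw": 8},{"x": 0,"y": 0,"z": 16,"twist": 0,"jaw": 8},{"x": 0,"y": 0,"z": 16,"twist": 0,"jaw": 8}])

```text
clock: 13.27
eef_pos: [0.4999, -0.3617, 0.1999]
tool_rot: [-0.457, 0.54, 0.46, 0.536]
ft_force: [-0.5, 0.3, 0.3]
grip_width: 0.0801
```

```bash
python3 st.py; python3 look.py 17 wrist scene; python3 - <<'E'
import cv2
a=cv2.imread("pics/wrist17.png");cv2.imwrite("pics/w17c.png",cv2.resize(a[0:280,200:430],None,fx=2.1,fy=2.1))
E
```

```text
13.2667 [-0.6242  0.4938  0.2929  1.3746 -0.0044 -0.4642] [ 0.4999 -0.3617  0.1999] f [-0.5  0.3  0.3] w 0.0801
toolx [-0.006 -0.001 -1.   ] tilt 0.36507786335818926 toolz [ 0.159  0.987 -0.002] yawz 80.8375902044035
```

View pics/wrist17.png

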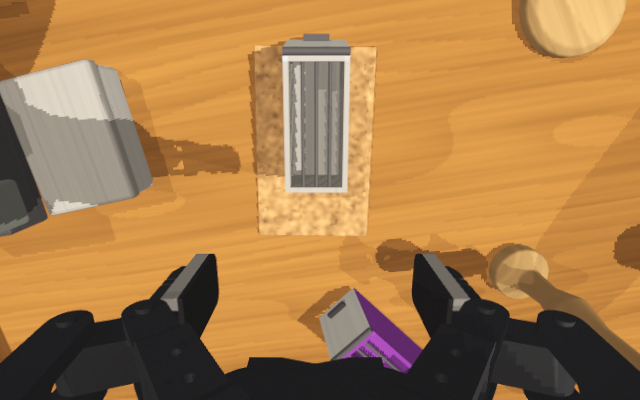

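View pics/w17c.png

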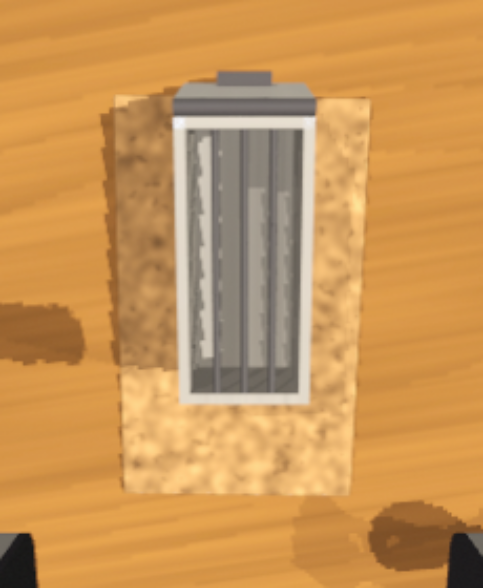

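```bash
python3 - <<'E'
from h import *
o=np.load("wrist17.npz")
M=pix2plane("wrist",[(254.8,45.2),(376.2,46.7),(367.1,235.7),(259,233.8)],.004,o)
C=pix2plane("wrist",[(282.4,55.7),(350,55.2),(347.1,192.4),(285.7,191.9)],.064,o)
for nm,X in [("mat",M),("cad",C)]:
    print(nm,X[:,:2].round(4).tolist(),X.mean(0).round(4))
    for i in range(4):
        v=X[(i+1)%4]-X[i];print("  len %.4f ang %.2f"%(np.linalg.norm(v),np.degrees(np.arctan2(v[1],v[0]))))
rear=(C[2]+C[3])/2; front=(C[0]+C[1])/2; u=(rear-front)[:2];print("yaw",np.degrees(np.arctan2(u[1],u[0])));u/=np.linalg.norm(u)
cc=(rear+front)[:2]/2-8*u*.001
mu=((M[2]+M[3])-(M[0]+M[1]))[:2];mu/=np.linalg.norm(mu)
mc=M.mean(0)[:2]
print("caddy c",cc,"mat c",mc,"mat yaw",np.degrees(np.arctan2(mu[1],mu[0])))
d=cc-mc;print("off along",d@mu,"lat",d@np.array([-mu[1],mu[0]]))
E
```

```text
mat [[0.3742, -0.3939], [0.3926, -0.2876], [0.5686, -0.3175], [0.5491, -0.4255]] [ 0.4711 -0.3561  0.004 ]
  len 0.1078 ang 80.16
  len 0.1784 ang -9.64
  len 0.1097 ang -100.21
  len 0.1777 ang 169.76
cad [[0.3953, -0.3673], [0.4029, -0.3182], [0.5053, -0.3346], [0.497, -0.3834]] [ 0.4501 -0.3509  0.064 ]
  len 0.0496 ang 81.22
  len 0.1036 ang -9.05
  len 0.0495 ang -99.63
  len 0.1029 ang 171.01
yaw -9.02357086962365
caddy c [ 0.44222447 -0.34961485] mat c [ 0.47113311 -0.35611276] mat yaw -9.94142407066219
off along -0.0295963774866989 lat 0.001409515474620849
```

Call:
step_arm(series=[{"x": -3,"y": 0.6,"z": 0,"twist": 0,"jaw": 8.5},{"x": -5.75,"y": 1.2,"z": -3,"twist": 0,"jaw": 8.5},{"x": -5.75,"y": 1.2,"z": -7,"twist": 0,"jaw": 8.5},{"x": -5.75,"y": 1.2,"z": -11,"twist": 0,"jaw": 8.5},{"x": -5.75,"y": 1.2,"z": -14.5,"twist": 0,"jaw": 8.5},{"x": -5.75,"y": 1.2,"z": -16.8,"twist": 0,"jaw": 8},{"x": -5.75,"y": 1.2,"z": -16.8,"twist": 0,"jaw": 6.5},{"x": -5.75,"y": 1.2,"z": -16.8,"twist": 0,"jaw": 5.3},{"x": -5.75,"y": 1.2,"z": -16.8,"twist": 0,"jaw": 4.9},{"x": -5.75,"y": 1.2,"z": -16.8,"twist": 0,"jaw": 4.7}])

```text
clock: 14.2
eef_pos: [0.4419, -0.3493, 0.0301]
tool_rot: [-0.456, 0.541, 0.461, 0.536]
ft_force: [1.1, -0.8, -3.1]
grip_width: 0.0496
```

```bash
python3 st.py
```

```text
14.2 [-0.6663  0.5324 -0.1183  0.9284 -0.0047 -0.5065] [ 0.4419 -0.3493  0.0301] f [ 1.1 -0.8 -3.1] w 0.0496
toolx [-0.009  0.001 -1.   ] tilt 0.5428754467963366 toolz [ 0.159  0.987 -0.   ] yawz 80.8426050400965
```

Call:
step_arm(series=[{"x": 0,"y": 0,"z": 0.5,"twist": 0,"jaw": 4.6},{"x": 0.5,"y": -0.1,"z": 1.2,"twist": -0.3,"jaw": 4.6},{"x": 1.5,"y": -0.4,"z": 1.2,"twist": -0.8,"jaw": 4.6},{"x": 2.5,"y": -0.6,"z": 1.2,"twist": -0.8,"jaw": 4.6},{"x": 2.9,"y": -0.7,"z": 1.2,"twist": -0.8,"jaw": 4.6},{"x": 2.9,"y": -0.7,"z": 0.8,"twist": -0.8,"jaw": 4.6},{"x": 2.9,"y": -0.7,"z": 0.4,"twist": -0.8,"jaw": 4.6},{"x": 2.9,"y": -0.7,"z": 0.1,"twist": -0.8,"jaw": 4.7},{"x": 2.9,"y": -0.7,"z": 0.1,"twist": -0.8,"jaw": 4.8},{"x": 2.9,"y": -0.7,"z": 0.1,"twist": -0.8,"jaw": 4.9}])

```text
clock: 15.03
eef_pos: [0.47, -0.3559, 0.0305]
tool_rot: [-0.451, 0.544, 0.458, 0.539]
ft_force: [-0.3, -1.1, -2.3]
grip_width: 0.049
```

```bash
python3 st.py
```

```text
15.0333 [-0.6458  0.5769 -0.0365  0.9676 -0.0044 -0.4716] [ 0.47   -0.3559  0.0305] f [-0.3 -1.1 -2.3] w 0.049
toolx [-0.011  0.003 -1.   ] tilt 0.6366543094558057 toolz [0.173 0.985 0.001] yawz 80.01988192353735
```

Call:
step_arm(series=[{"x": 0,"y": 0,"z": -0.15,"twist": 0,"jaw": 4.9},{"x": 0,"y": 0,"z": -0.3,"twist": 0,"jaw": 4.9},{"x": 0,"y": 0,"z": -0.3,"twist": 0,"jaw": 4.95}])

```text
clock: 15.28
eef_pos: [0.4699, -0.356, 0.0283]
tool_rot: [-0.451, 0.544, 0.458, 0.539]
ft_force: [-1.2, 0.2, 2.7]
grip_width: 0.0495
```

```bash
python3 st.py
```

```text
15.2833 [-0.646   0.5791 -0.0393  0.9622 -0.0045 -0.4716] [ 0.4699 -0.356   0.0283] f [-1.2  0.2  2.7] w 0.0495
toolx [-0.011  0.002 -1.   ] tilt 0.6208429231451505 toolz [0.174 0.985 0.001] yawz 80.00464829134593
```

Contact with the mat. Release and rise.

Call:
step_arm(series=[{"x": 0,"y": 0,"z": 0,"twist": 0,"jaw": 5.2},{"x": 0,"y": 0,"z": 0,"twist": 0,"jaw": 6},{"x": 0,"y": 0,"z": 0,"twist": 0,"jaw": 7.5},{"x": 0,"y": 0,"z": 2,"twist": 0,"jaw": 8},{"x": 0,"y": 0,"z": 6,"twist": 0,"jaw": 8},{"x": 0,"y": 0,"z": 10,"twist": 0,"jaw": 8},{"x": 1,"y": 0,"z": 14,"twist": 0,"jaw": 8},{"x": 2,"y": 0,"z": 17,"twist": 0,"jaw": 8},{"x": 2,"y": 0,"z": 17,"twist": 0,"jaw": 8},{"x": 2,"y": 0,"z": 17,"twist": 0,"jaw": 8}])

```text
clock: 16.12
eef_pos: [0.4918, -0.3569, 0.2011]
tool_rot: [-0.454, 0.543, 0.456, 0.54]
ft_force: [-0.8, 0.7, 0.0]
grip_width: 0.0798
```

```bash
python3 st.py; python3 look.py 18 wrist scene side; python3 - <<'E'
import cv2
a=cv2.imread("pics/wrist18.png");cv2.imwrite("pics/w18c.png",cv2.resize(a[0:280,200:430],None,fx=2.1,fy=2.1))
E
```

```text
16.1167 [-0.6257  0.4728  0.2625  1.364  -0.0043 -0.4519] [ 0.4918 -0.3569  0.2011] f [-0.8  0.7  0. ] w 0.0798
toolx [-0.005 -0.001 -1.   ] tilt 0.31654142458249057 toolz [ 0.173  0.985 -0.002] yawz 80.04028237991874
```

View pics/w18c.png

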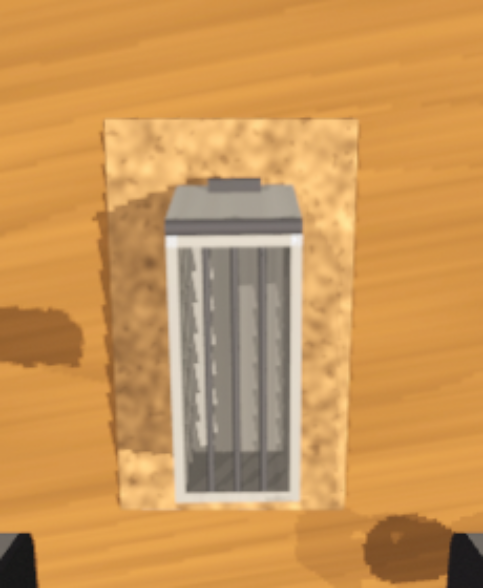

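View pics/scene18.png

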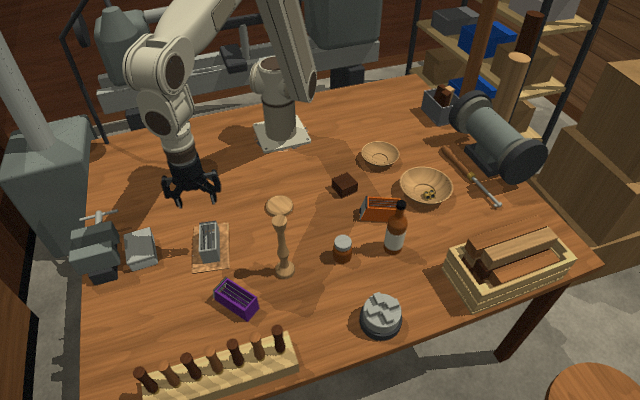

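View pics/side18.png

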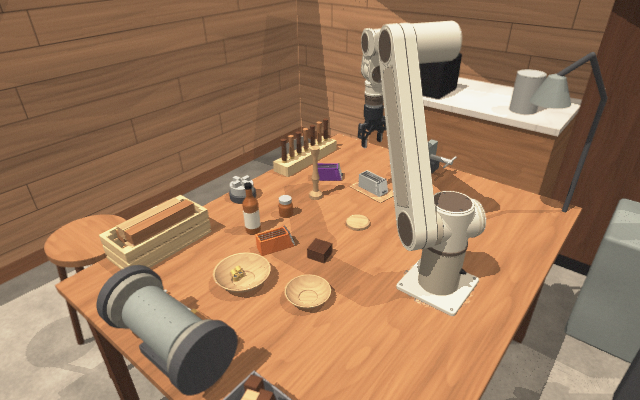

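```bash
python3 - <<'E'
from h import *
o=np.load("wrist18.npz")
f=lambda L:[(a/2.1+200-.25,b/2.1-.25) for a,b in L]
M=pix2plane("wrist",f([(105,120),(358,120),(345,509),(120,508)]),.004,o)
C=pix2plane("wrist",f([(165,235),(302,234),(299,501),(176,502)]),.064,o)
rear=(C[2]+C[3])/2; front=(C[0]+C[1])/2; u=(rear-front)[:2];print("len",np.linalg.norm(u),"yaw",np.degrees(np.arctan2(u[1],u[0])));u/=np.linalg.norm(u)
cc=rear[:2]-.06*u
mu=((M[2]+M[3])-(M[0]+M[1]))[:2];print("len",np.linalg.norm(mu)/2);mu/=np.linalg.norm(mu);mc=M.mean(0)[:2]
print("caddy",cc,"mat",mc,np.degrees(np.arctan2(mu[1],mu[0])))
d=cc-mc;print("along",d@mu,"lat",d@np.array([-mu[1],mu[0]]))
# bowl & bystanders before/after from scene
a=cv2.imread("pics/scene0.png").astype(int);b=cv2.imread("pics/scene18.png").astype(int)
D=np.abs(a-b).max(2);v=np.zeros((400,640,3),np.uint8);v[...]=np.clip(D*3,0,255)[...,None].astype(np.uint8)
cv2.imwrite("pics/diff.png",v)
z=np.load("scene18.npz");W=cloud("scene",z["p"],z["d"]);P=W.reshape(-1,3)
c=(.49,.365);Q=P[(np.hypot(P[:,0]-c[0],P[:,1]-c[1])<.13)&(P[:,2]>.036)&(P[:,2]<.06)]
A=np.c_[2*Q[:,:2],np.ones(len(Q))];print("bowl",np.linalg.lstsq(A,(Q[:,:2]**2).sum(1),rcond=None)[0][:2])
s=cv2.imread("pics/side18.png");sc=cv2.imread("pics/scene18.png")
cv2.imwrite("pics/fin.png",cv2.hconcat([cv2.resize(s[240:300,200:280],(400,300)),cv2.resize(s[155:215,335:415],(400,300))]))
E
```

```text
len 0.10362683839684611 yaw -9.24776216050756
len 0.1772870191397252
caddy [ 0.47316997 -0.35454491] mat [ 0.47107169 -0.35633217] -10.007910877336633
along 0.001755748880655216 lat 0.0021247067791369794
bowl [0.49111015 0.36507522]
```

View pics/diff.png

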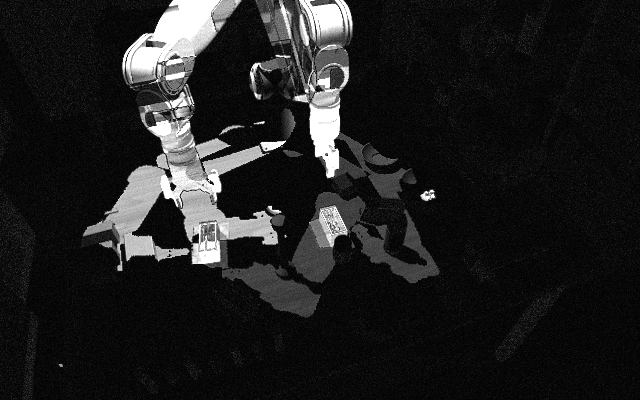

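View pics/fin.png

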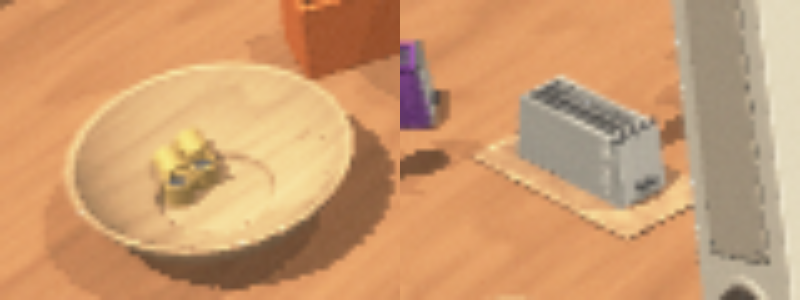

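```bash
python3 -c "
from workcell import bot
print(bot.job_done())"
```

```text
the job is handed in; nothing more can be done
None
```

The job is done and handed in at about 16.3 s: all four ferrules are in the large bowl and the empty caddy stands on the cork mat.

- **Tipping:** I gripped the caddy near its closed back and carried it level to the bowl. There I eased the grip so it swung front-down, then clamped it again. The last angle read before clamping was about 51° and it held at 64°; the angle in between was not measured. The first ferrules piled up under the lip and blocked the rest, so I raised the caddy 2.5 cm to let them out.
- **Placing:** I stood it upright by letting its front lower edge rest on the mat while the arm followed it round. Then I regripped it at the middle and centred it.

Last checks, from the camera images:
- **Ferrules:** four show in the bowl and none in the caddy.
- **Caddy:** upright with the flap shut, about 2 mm off the mat's centre each way. It is about 0.8° off the mat's long sides, at the limit of what I could measure.
- **Bowl and the rest:** the bowl's fitted centre moved by less than 1 mm. A before-and-after comparison from the scene camera showed nothing else displaced, apart from shadows.
- **Gripper:** open, and about 13 cm above the caddy's top.
- **Forces:** the wrist force stayed under about 7 N in all readings I took.

No check failed, but the mat centre read from the first scene image differed by about 3 mm from the wrist camera's. I used the wrist camera's figure.

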